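Hang the rinsed cups to drain and set the drain timer

ROBOT

A 7-joint arm with a two-finger parallel gripper is mounted at the origin on a cart in front of the work surface, level with it; the furniture and walls round the work are solid. World frame = base frame: x ahead of the robot, y to its left, z up, the work surface at z = 0. Lengths are in m, angles in rad, forces in N, time in s.
With the tool pointing down it reaches from about 0.4 to 0.85 m from the base axis. Payload 4.5 kg.
Tool frame: the origin (TCP) lies between the finger pads; the fingertips stand 11 mm ahead of it and the grasp point (between the pads) lies 8 mm behind it (r.nose_length is the distance from the TCP to the fingertips, in m); z points along the fingers, y is the line along which they close (so a half turn about z gives the same grasp; the last joint's range is limited). The gripper opens to 88 mm and grips with 3 to 60 N. Pads are 18 mm wide; open, the fingers measure 123 mm over their backs; the gripper's body (75 mm by 187 mm) begins 45 mm behind the grasp point.
Start: joints at [0.034, 0.689, -0.195, 1.565, 0.157, 0.902, -0.215], TCP at [0.625, 0, 0.25] pointing down, gripper open.
Joint ranges: [-3.01, 3.01], [-0.46, 2.08], [-1.47, 1.51], [0.13, 2.56], [-1, 4.14], [0.04, 2.09], [-2.66, 2.66]. Speed limits (rad/s): [2.57, 2.57, 3.14, 3.14, 3.14, 3.14, 3.14].

INTERFACE

Orientations are given as a unit quaternion [x, y, z, w].
In Python, from plant import get_state, snapshot, camera_model, r gives the robot as it stands.
- The arm moves only by the shell command python3 -m inch 'ROWS' [FORCE]. ROWS is text: rows parted by semicolons, each of 7 numbers parted by spaces: the opening, from -1 (shut) to 1 (fully open), then the shift along the tool's x, y, z in m, then the turn, a rotation vector about the tool's x, y, z in rad. A call has 1 to 20 rows; each row shifts and turns the commanded pose from where the row before left it, along the tool's axes as they then stand; what a row does not reach is not made up. A row lasts 1/12 s, in which the tool goes at most 41.7 mm and 7.16 degrees, less where a joint would pass 70% of its speed; a pose out of reach is approached as far as the arm can. A call is refused whole if a number of a shift passes 0.0417 or a number of a turn 0.125, either way. A call with a gripper value outside its range is refused whole. The fingers move at their own pace and stop on an object; FORCE is the grip in N (left out, the last holds). Time passes only in rows, so rows that do not move let the fingers close. It gives the time, the measured TCP pose, the force, the opening and the grip force at its end, in the units of the state.
- get_state(): the state, without advancing time (a new reading comes with each control period).
- snapshot(name): name is "scene" or "side" or "wrist"; returns (picture, depth): 420x560x3 uint8, red, green, blue; 420x560 float32, m along the optical axis (not along the pixel's ray), 0 where there is no reading.
- camera_model(name): a dict with "intrinsics" (3x3 intrinsics, pixels), "view" (4x4, takes a point from world to camera coordinates). Camera axes: x right, y down, z forward; pixel columns grow to the right and rows downward; lengths in m; the calibration is good to about 2 mm. The wrist camera is an equidistant fisheye: a pixel r from the principal point sees the ray r / f radians off the axis. A picture is of the moment at which its call begins: read the wrist's pose just before it. camera_model takes no time and is no camera call; for the wrist camera it gives the pose at the moment of the call.
- r.finish_job(): hands the job in; it is judged then, once.
The state is a dict: "clock": time; "q": joint angles; "qd": joint speeds; "joint_torque": joint torques, N m; "tool_pos": TCP position; "eef_rot": TCP orientation; "contact_force": force on the tool from outside, world axes, zero at the start; "moment": the same for the moment, N m; "opening": opening from 0.0 (shut) to 1.0 (fully open); "finger_force": force on a finger pad.
Only numpy, scipy, OpenCV 4.12 (cv2) and the standard library are available. Lean on these libraries where they do the work, as an engineer would, in place of code of your own. Each camera call takes 0.05 s, during which the arm holds its last target. There are 200 camera calls.

TASK

Push the drip tray fully home under the pegs of the draining rack, then hang every rinsed cup mouth-down on a peg of its own so that it is fully seated and stays there. When all of them hang, start the drain time on the mechanical timer: wind its dial clockwise to beyond 40 minutes first and then turn it back to 30 minutes. The tray must be home at the end too; leave the pepper mill standing.

Things in the scene. Friction and masses are not known exactly. Their poses are not given: they have to be found in the camera images.
- rack: Fixed draining rack of steel wire, 410 mm wide in its y. Origin on the table under its cross rail (12 mm thick, 75 mm up); +x points away from the open front where the tray goes in, y along the row of four pegs, z up. It may be turned by up to 0.15 rad. Its end frames stand at y = -200 and +200 mm (wire 10 mm thick, floor runners from x = -105 to +70 mm). A low stop wire for the tray runs along y at x = 22 mm (its front face at 17 mm), 7 to 17 mm above the table.
- peg_0_tip (a point): Rounded top end of white peg 0 of the rack (pegs are numbered from the rack's +y end, 100 mm apart, at y = 150 mm). Each peg is a straight rod 18 mm thick and 85 mm long from the rail; it leans 35 degrees from the vertical towards the front (rack's -x), so it points along (-0.574, 0, 0.819) in the rack frame, and its tip is 49 mm in front of the rail and 145 mm above the table. Axes as the rack's.
- peg_1_tip (a point): Rounded top end of white peg 1 of the rack (pegs are numbered from the rack's +y end, 100 mm apart, at y = 50 mm). Each peg is a straight rod 18 mm thick and 85 mm long from the rail; it leans 35 degrees from the vertical towards the front (rack's -x), so it points along (-0.574, 0, 0.819) in the rack frame, and its tip is 49 mm in front of the rail and 145 mm above the table. Axes as the rack's.
- peg_2_tip (a point): Rounded top end of white peg 2 of the rack (pegs are numbered from the rack's +y end, 100 mm apart, at y = -50 mm). Each peg is a straight rod 18 mm thick and 85 mm long from the rail; it leans 35 degrees from the vertical towards the front (rack's -x), so it points along (-0.574, 0, 0.819) in the rack frame, and its tip is 49 mm in front of the rail and 145 mm above the table. Axes as the rack's.
- peg_3_tip (a point): Rounded top end of white peg 3 of the rack (pegs are numbered from the rack's +y end, 100 mm apart, at y = -150 mm). Each peg is a straight rod 18 mm thick and 85 mm long from the rail; it leans 35 degrees from the vertical towards the front (rack's -x), so it points along (-0.574, 0, 0.819) in the rack frame, and its tip is 49 mm in front of the rail and 145 mm above the table. Axes as the rack's.
- drip_tray: Loose shallow steel tray, 120 mm (its x) by 340 mm (its y), 18 mm high with 4 mm walls, 0.4 kg. Origin at the centre of its underside; +x points away from its handle, towards the rack. At the start it stands on the table in front of the rack, pulled out by 60 to 90 mm. Fully home means its rear edge is at the rack's stop wire: its origin is then 43 to 45 mm in front of the rack's origin and centred between the end frames.
- tray_handle (a point): Middle of the tray's bow handle: a round bar 12 mm thick and 100 mm long along the tray's y, 105 mm in front of the tray's origin (45 mm clear of its front wall), 30 mm above the table. Axes as the tray's.
- cup_0_center (a point): Centre of cup 0, half-way up its axis. Clear plastic cup, 70 mm high, outer diameter 66 mm at the mouth and 48 mm at the closed base (straight taper), walls and floor about 2 mm, 40 g. Its z axis points from the mouth to the closed base, so z points up while it stands mouth-down. At the start it stands mouth-down on the table to the right of the rack. Three or all four of the cups are present; absent ones have no pose.
- cup_1_center (a point): Centre of cup 1, half-way up its axis. Clear plastic cup, 70 mm high, outer diameter 66 mm at the mouth and 48 mm at the closed base (straight taper), walls and floor about 2 mm, 40 g. Its z axis points from the mouth to the closed base, so z points up while it stands mouth-down. At the start it stands mouth-down on the table to the right of the rack. Three or all four of the cups are present; absent ones have no pose.
- cup_2_center (a point): Centre of cup 2, half-way up its axis. Clear plastic cup, 70 mm high, outer diameter 66 mm at the mouth and 48 mm at the closed base (straight taper), walls and floor about 2 mm, 40 g. Its z axis points from the mouth to the closed base, so z points up while it stands mouth-down. At the start it stands mouth-down on the table to the right of the rack. Three or all four of the cups are present; absent ones have no pose.
- cup_3_center (a point): Centre of cup 3, half-way up its axis. Clear plastic cup, 70 mm high, outer diameter 66 mm at the mouth and 48 mm at the closed base (straight taper), walls and floor about 2 mm, 40 g. Its z axis points from the mouth to the closed base, so z points up while it stands mouth-down. At the start it stands mouth-down on the table to the right of the rack. Three or all four of the cups are present; absent ones have no pose.
- cup_0_base (a point): Centre of the outside of cup 0's closed base, 35 mm from its centre (uppermost when mouth-down). On a seated cup this lies within about 15 mm of the peg's tip, and the cup leans by itself a little off the peg's line.
- cup_1_base (a point): Centre of the outside of cup 1's closed base, 35 mm from its centre (uppermost when mouth-down). On a seated cup this lies within about 15 mm of the peg's tip, and the cup leans by itself a little off the peg's line.
- cup_2_base (a point): Centre of the outside of cup 2's closed base, 35 mm from its centre (uppermost when mouth-down). On a seated cup this lies within about 15 mm of the peg's tip, and the cup leans by itself a little off the peg's line.
- cup_3_base (a point): Centre of the outside of cup 3's closed base, 35 mm from its centre (uppermost when mouth-down). On a seated cup this lies within about 15 mm of the peg's tip, and the cup leans by itself a little off the peg's line.
- cup_0: Cup 0 itself; origin at the centre of its mouth, axes as point cup_0_center.
- cup_1: Cup 1 itself; origin at the centre of its mouth, axes as point cup_1_center.
- cup_2: Cup 2 itself; origin at the centre of its mouth, axes as point cup_2_center.
- cup_3: Cup 3 itself; origin at the centre of its mouth, axes as point cup_3_center.
- timer: Mechanical kitchen timer, white case 64 x 66 mm, fixed to the table on its back, to the left of the rack, with its dial facing up. Case top 44 mm above the table.
- dial_top (a point): Point on the dial's axis at the top of its grip bar, 60 mm above the table. The dial is a red disc 30 mm in diameter (45 to 54 mm above the table) with a grip bar 24 mm long and 6 mm wide on it, up to 60 mm; disc or bar can be gripped from above. The bar looks alike at both ends; at the start its pointer end is the one at 20 to 27 minutes.
- timer_dial (a joint): Dial angle, rad, 0 to 5.24, growing counter-clockwise seen from above. The printed scale (60 minutes a turn) runs clockwise: minutes = 60 - 9.549 x angle, so 30 minutes = 3.142, 40 minutes = 2.094; winding clockwise lowers the angle. At 0 the pointer is at the 0 mark, which is on the side of point dial_top's z axis. Turns easily (0.01 N m) and stays. Starts at 3.5 to 4.2.
- pepper_mill: Bystander: loose black and white pepper mill, 54 mm across, 140 mm high, standing at the right beside the cups; origin at its foot, z up.
Not all that is in view belongs to the job. Leave any green or turquoise look-alike of the cup_2 alone.

How it is judged:
By the outcome, as a careful person would: the job done as asked, in the order asked, and still so for the second after the job is handed in, with the robot touching nothing.
Of cup_0, cup_1, cup_2, cup_3 only 3 to 4 are there at a start; the rules pass over those that are not, and their reading is None.
At some moment in a run one of drip_tray may be knocked a few centimetres aside while the robot is not near it.
It also fails if it takes over 208 s, if anything falls off the work surface, if the arm or the gripper's body presses on something with over 40 N, if the wrist force passes 120 N, or if a joint passes its speed limit or range.

## Working session

There is one attempt and no reset: what is moved stays moved. The work goes in short steps, Python scripts to look and compute and a shell command to move; the robot and the scene stay as the last step left them, time stands still between calls to the robot, and variables do not carry over. Pictures are saved under pics/ and viewed, at most 14 in all, crops included, and the job is handed in when it is done.

```bash
ls; mkdir -p pics
python3 - <<'E'
from plant import get_state, snapshot, camera_model, r
import cv2,numpy as np
for n in ["scene","side"]:
    p,d=snapshot(n); np.savez(f"{n}0.npz",p=p,d=d,K=camera_model(n)["intrinsics"],V=camera_model(n)["view"])
    cv2.imwrite(f"pics/{n}0.png",p[:,:,::-1]); print(n,np.round(camera_model(n)["intrinsics"],1).tolist(),np.round(camera_model(n)["view"],3).tolist())
p,d=snapshot("wrist");cv2.imwrite("pics/wrist0.png",p[:,:,::-1]);m=camera_model("wrist");print(m)
np.savez("wrist0.npz",p=p,d=d,K=m["intrinsics"],V=m["view"])
s=get_state();print({k:np.round(v,3).tolist() for k,v in s.items()})
E
```

```text
pics
scene [[451.3, 0.0, 270.4], [0.0, 451.3, 218.1], [0.0, 0.0, 1.0]] [[0.756, -0.654, 0.013, -0.433], [-0.473, -0.56, -0.68, 0.3], [0.452, 0.508, -0.733, 1.332], [0.0, 0.0, 0.0, 1.0]]
side [[404.6, 0.0, 285.2], [0.0, 404.6, 208.7], [0.0, 0.0, 1.0]] [[-0.877, -0.481, 0.013, 0.428], [-0.232, 0.4, -0.887, 0.255], [0.421, -0.781, -0.462, 0.946], [0.0, 0.0, 0.0, 1.0]]
{'intrinsics': array([[325.1922621 ,   0.        , 276.31579332],
       [  0.        , 325.1922621 , 209.96991686],
       [  0.        ,   0.        ,   1.        ]]), 'view': array([[ 9.99996602e-01,  8.79717542e-05, -2.60549344e-03,
        -6.25091400e-01],
       [ 8.03923925e-04, -9.61129437e-01,  2.76097011e-01,
        -3.71017867e-02],
       [-2.47992771e-03, -2.76098167e-01, -9.61126241e-01,
         3.89806742e-01],
       [ 0.00000000e+00,  0.00000000e+00,  0.00000000e+00,
         1.00000000e+00]])}
{'clock': 0.15, 'q': [0.034, 0.69, -0.195, 1.566, 0.157, 0.902, -0.215], 'qd': [0.001, -0.004, -0.001, -0.005, 0.0, -0.0, 0.0], 'joint_torque': [-0.001, -52.786, -1.268, -15.359, -0.052, 0.004, 0.0], 'tool_pos': [0.625, -0.0, 0.249], 'eef_rot': [0.707, 0.707, -0.001, -0.0], 'contact_force': [-0.493, -0.505, -0.645], 'moment': [0.039, -0.008, -0.008], 'finger_force': 0.0, 'opening': 0.998}
```

View pics/scene0.png

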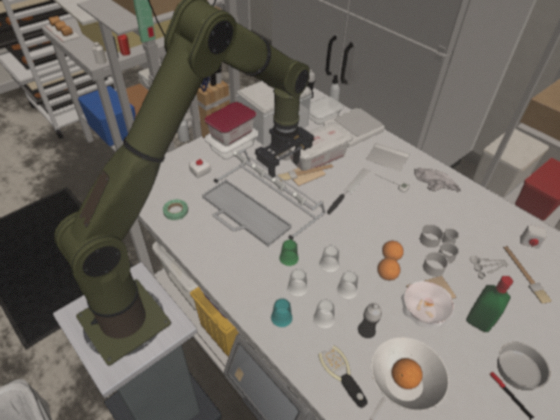

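View pics/side0.png

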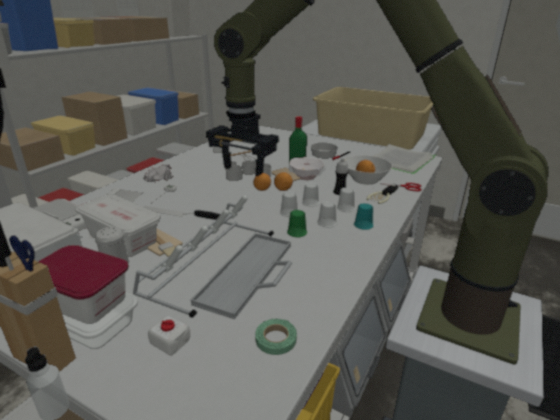

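View pics/wrist0.png

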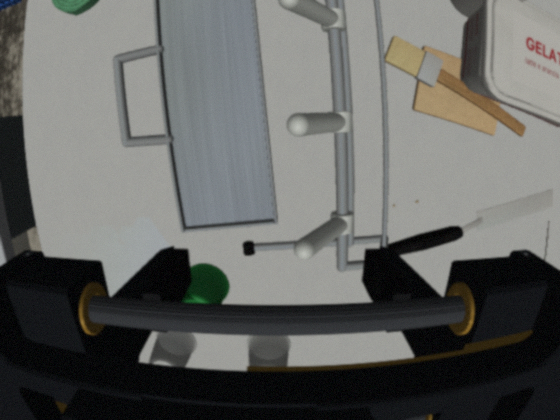

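```bash
cat > h.py <<'E'
import numpy as np,cv2
from plant import get_state, snapshot, camera_model
def rays(n,K,V,uv):
    uv=np.atleast_2d(np.asarray(uv,float)); x=(uv-K[:2,2])/K[0,0]
    if n=="wrist":
        t=np.linalg.norm(x,axis=1)+1e-9; d=np.c_[x/t[:,None]*np.sin(t)[:,None],np.cos(t)]
    else: d=np.c_[x,np.ones(len(x))]
    R=V[:3,:3]; return -R.T@V[:3,3], d@R
def onz(n,K,V,uv,z):
    c,d=rays(n,K,V,uv); return c+d*((z-c[2])/d[:,2])[:,None]
def cloud(n,K,V,dep):
    h,w=dep.shape; u,v=np.meshgrid(np.arange(w),np.arange(h)); c,d=rays(n,K,V,np.c_[u.ravel(),v.ravel()])
    zc=d@V[2,:3]; P=c+d*(dep.ravel()/np.where(zc>.05,zc,np.inf))[:,None]; P[(dep.ravel()<=0)|(zc<.05)]=np.nan
    return P.reshape(h,w,3)
def proj(n,K,V,P):
    q=np.atleast_2d(P)@V[:3,:3].T+V[:3,3]
    if n=="wrist":
        s=np.linalg.norm(q[:,:2],axis=1); t=np.arctan2(s,q[:,2]); return q[:,:2]/s[:,None]*t[:,None]*K[0,0]+K[:2,2]
    return q[:,:2]/q[:,2:]*K[0,0]+K[:2,2]
def grab(n,f=None):
    m=camera_model(n); p,d=snapshot(n); 
    if f: cv2.imwrite(f"pics/{f}.png",p[:,:,::-1])
    return p,d,m["intrinsics"],m["view"]
E
python3 - <<'E'
from h import *
for n in ["scene","side"]:
    D=np.load(n+"0.npz"); P=cloud(n,D["K"],D["V"],D["d"]); p=D["p"].astype(int)
    z=P[:,:,2]; x=P[:,:,0];y=P[:,:,1]
    m=((z>.055)&(z<.082)&(x>.3)&(x<.9)&(y<0.05)&(y>-.75)).astype(np.uint8)
    k,l,st,c=cv2.connectedComponentsWithStats(m)
    for i in range(1,k):
        if st[i,4]>15: 
            M=l==i; print(n,st[i].tolist(),np.round(np.median(P[M],0),3),np.round(P[M].min(0),3),np.round(P[M].max(0),3),np.median(p[M],0))
    print(n,"table z",np.nanmedian(z[(x>.4)&(x<.7)&(abs(z)<.03)]))
D=np.load("wrist0.npz");K,V=D["K"],D["V"];P=cloud("wrist",K,V,D["d"])
for uv in [(290,4),(297,124),(304,248)]: print("tip depth",np.round(P[uv[1],uv[0]],3),"plane",np.round(onz("wrist",K,V,uv,.14),3))
print("tray corners z.018",np.round(onz("wrist",K,V,[(184,229),(276,219),(158,0)],.018),3).tolist())
print("handle z.03",np.round(onz("wrist",K,V,[(119,58),(126,141)],.03),3).tolist())
print("rail",np.round(onz("wrist",K,V,[(335,20),(346,264)],.081),3).tolist())
# red dial
D=np.load("side0.npz");p=D["p"];h=cv2.cvtColor(p,cv2.COLOR_RGB2HSV);m=((h[...,0]<8)|(h[...,0]>172))&(h[...,1]>130)
for n in ["side","scene"]:
    D=np.load(n+"0.npz");p=D["p"];h=cv2.cvtColor(p,cv2.COLOR_RGB2HSV);m=(((h[...,0]<8)|(h[...,0]>172))&(h[...,1]>110)).astype(np.uint8)
    k,l,st,c=cv2.connectedComponentsWithStats(m)
    for i in range(1,k):
        if 8<st[i,4]<300: print(n,"red",c[i].round(1),st[i,4],np.round(onz(n,D["K"],D["V"],c[i],.055),3))
D=np.load("scene0.npz");cv2.imwrite("pics/crop0.png",cv2.resize(D["p"][220:345,255:405,::-1],None,fx=5,fy=4.8,interpolation=cv2.INTER_CUBIC))
E
```

```text
scene [284, 189, 10, 9, 29] [0.682 0.034 0.078] [0.676 0.009 0.068] [0.691 0.05  0.082] [140. 137. 136.]
scene [298, 200, 26, 11, 87] [ 0.691 -0.072  0.078] [ 0.673 -0.088  0.057] [ 0.744 -0.025  0.082] [144. 141. 138.]
scene [282, 240, 16, 15, 186] [ 0.522 -0.149  0.068] [ 0.5   -0.171  0.055] [ 0.549 -0.123  0.075] [ 70. 107.  74.]
scene [386, 241, 17, 14, 166] [ 0.781 -0.364  0.061] [ 0.755 -0.388  0.055] [ 0.812 -0.335  0.07 ] [181. 119.  74.]
scene [323, 246, 16, 15, 190] [ 0.606 -0.252  0.068] [ 0.582 -0.276  0.055] [ 0.635 -0.225  0.076] [164.  159.5 154. ]
scene [380, 258, 20, 17, 231] [ 0.711 -0.405  0.064] [ 0.687 -0.433  0.055] [ 0.745 -0.373  0.076] [179. 118.  72.]
scene [290, 269, 17, 16, 217] [ 0.464 -0.254  0.068] [ 0.442 -0.275  0.055] [ 0.492 -0.225  0.076] [169. 166. 159.]
scene [341, 271, 17, 17, 210] [ 0.575 -0.359  0.069] [ 0.553 -0.383  0.055] [ 0.603 -0.333  0.076] [168. 164. 158.]
scene [402, 281, 52, 45, 1408] [ 0.696 -0.563  0.058] [ 0.622 -0.633  0.055] [ 0.771 -0.486  0.067] [186. 172. 167.]
scene [273, 299, 18, 17, 242] [ 0.356 -0.3    0.069] [ 0.333 -0.
[... 2626 characters left out ...]
, 0.169, 0.081], [0.698, -0.073, 0.081]]
side red [298.3 121.5] 58 [[ 1.023 -1.125  0.055]]
side red [335.9 157.1] 10 [[ 0.628 -0.706  0.055]]
side red [143.5 164.2] 193 [[ 1.267 -0.229  0.055]]
side red [412.2 186.4] 72 [[ 0.27  -0.563  0.055]]
side red [ 60.8 194.6] 281 [[1.295 0.117 0.055]]
side red [167.1 325. ] 113 [[0.547 0.403 0.055]]
scene red [150.5  31.6] 42 [[0.976 1.477 0.055]]
scene red [123.4  44.3] 171 [[0.79  1.439 0.055]]
scene red [199.1 161.8] 17 [[0.548 0.394 0.055]]
scene red [529.5 202.6] 10 [[ 1.321 -0.547  0.055]]
scene red [533.7 241.5] 35 [[ 1.159 -0.646  0.055]]
scene red [504.8 283.8] 140 [[ 0.931 -0.672  0.055]]
scene red [497.5 379.8] 65 [[ 0.641 -0.817  0.055]]
```

View pics/crop0.png

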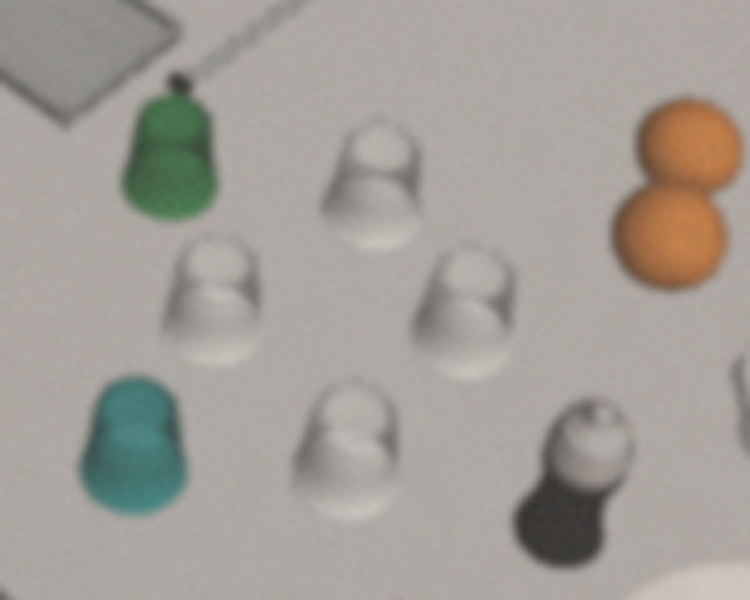

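The crop shows four clear cups, a green and a turquoise decoy, and the mill. The cup bases lie at about (.608,-.248), (.466,-.248), (.577,-.356) and (.451,-.380), z≈.07 as expected. The red dial is near (.548,.40) and the rack yaw is about 0.07. I'll turn the tool so the fingers close along the rack's y, then look at the rack and tray.

```bash
python3 -m inch '1 0.02 -0.021 -0.01 0 0 0;1 0.02 -0.021 -0.01 0 0 0;1 0.02 -0.021 -0.01 0 0 0;1 0.02 -0.021 -0.01 0 0 0;1 0.02 -0.021 -0.01 0 0 0;1 0 0 0 0 0 0.125;1 0 0 0 0 0 0.125;1 0 0 0 0 0 0.125;1 0 0 0 0 0 0.125;1 0 0 0 0 0 0.125;1 0 0 0 0 0 0.125;1 0 0 0 0 0 0.125;1 0 0 0 0 0 0.125;1 0 0 0 0 0 0.125;1 0 0 0 0 0 0.125;1 0 0 0 0 0 0.125;1 0 0 0 0 0 0.125;1 0 0 0 0 0 0;1 0 0 0 0 0 0'
python3 - <<'E'
from h import *
p,d,K,V=grab("wrist","w1");np.savez("w1.npz",p=p,d=d,K=K,V=V)
s=get_state();print(np.round(s["tool_pos"],3),np.round(s["eef_rot"],3),np.round(s["q"],2),s["clock"])
E
```

```text
clock: 1.73
tool_pos: [0.5198, 0.1002, 0.2995]
eef_rot: [0.999, 0.037, -0.0, 0.0]
contact_force: [0.1, -0.1, -0.7]
opening: 1.002
finger_force: 0.0
[0.52 0.1  0.3 ] [ 0.999  0.037 -0.     0.   ] [-0.42  0.51  0.23  1.8  -0.15  0.85 -1.62] 1.7833
```

View pics/w1.png

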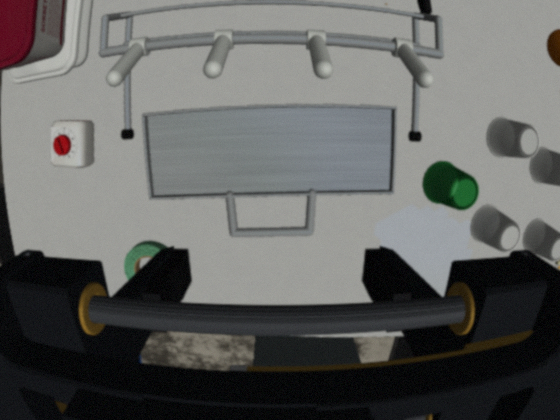

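The view shows the peg roundings at about (115,77), (212,70), (323,70) and (427,79), and the rail joints at (139,45)…(403,46). The runner ends are at (127,134) and (415,136). The tray's front corners are at (154,197) and (393,190), and its handle is at (233..311,232). The dial is at (62,145).

Run:
```python
from h import *
D=np.load("w1.npz");K,V=D["K"],D["V"];n="wrist"
def fit(src,dst):
    a=src-src.mean(0);b=dst-dst.mean(0);th=np.arctan2((a[:,0]*b[:,1]-a[:,1]*b[:,0]).sum(),(a*b).sum())
    R=np.array([[np.cos(th),-np.sin(th)],[np.sin(th),np.cos(th)]]);t=dst.mean(0)-R@src.mean(0)
    return t,th,(src@R.T+t-dst)
ys=np.array([.15,.05,-.05,-.15])
tips=onz(n,K,V,[(115,77),(212,70),(323,70),(427,79)],.137)[:,:2]   # cap centre 76 mm up
legs=onz(n,K,V,[(127,134),(415,136)],.006)[:,:2]
src=np.r_[np.c_[-.0436+0*ys,ys],[[-.107,.2],[-.107,-.2]]];dst=np.r_[tips,legs]
t,th,e=fit(src,dst);print("rack",t.round(4),round(th,4));print((e*1000).round(1))
R=lambda a:np.array([[np.cos(a),-np.sin(a)],[np.sin(a),np.cos(a)]])
print("tips",(np.c_[-.049+0*ys,ys]@R(th).T+t).round(4).tolist())
tc=onz(n,K,V,[(153,198),(393,191),(146,115),(394,108)],.018)[:,:2]; hd=onz(n,K,V,[(236,232),(308,231)],.033)[:,:2]
t2,th2,e2=fit(np.array([[-.06,.17],[-.06,-.17],[.06,.17],[.06,-.17]]),tc);print("tray",t2.round(4),th2.round(4));print((e2*1000).round(1))
print("handle",hd.round(4).tolist(),"model",(R(th2)@[-.105,0]+t2).round(4))
print("tray in rack",(R(th).T@(t2-t)).round(4),th2-th)
print("dial",onz(n,K,V,(62,145),.056).round(4))
P=cloud(n,K,V,D["d"]);print("depth tips",np.round([P[77,115],P[70,212],P[70,323],P[79,427]],3).tolist())
cv2.imwrite("pics/dial1.png",cv2.resize(D["p"][112:174,42:102,::-1],None,fx=9,fy=9,interpolation=cv2.INTER_CUBIC))
```

```text
rack [0.6821 0.12  ] 0.0639
[[-0.1  0.4]
 [ 1.6 -0.9]
 [ 1.3 -0.6]
 [ 0.   2.2]
 [-1.1 -1.3]
 [-1.6  0.3]]
tips [[0.6236, 0.2665], [0.63, 0.1667], [0.6364, 0.0669], [0.6427, -0.0328]]
tray [0.5502 0.1107] 0.1024
[[-3.5  4.8]
 [-3.1 -4.8]
 [ 2.2  6. ]
 [ 4.5 -6. ]]
handle [[0.4425, 0.1485], [0.451, 0.0542]] model [0.4458 0.1   ]
tray in rack [-0.1321 -0.0008] 0.03847389690620158
dial [[0.5528 0.3939 0.056 ]]
depth tips [[0.628, 0.263, 0.143], [0.632, 0.166, 0.147], [0.639, 0.069, 0.145], [0.647, -0.031, 0.144]]
```

View pics/dial1.png

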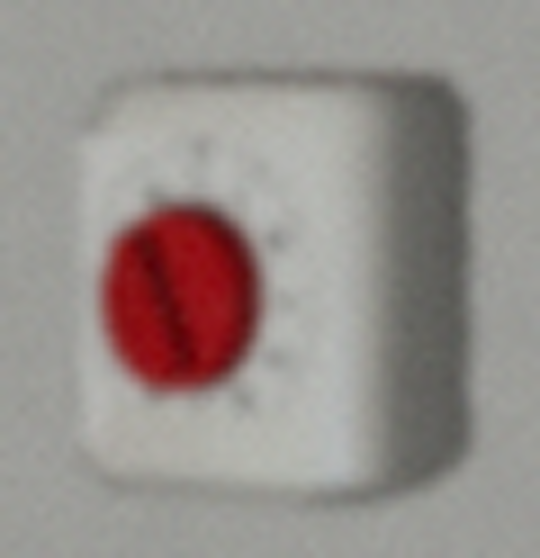

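Handle centre is about (.447,.101). I'll place two half-open fingertips in front of the bar and push along the rack's x.

```bash
python3 -m inch '0.36 -0.033 -0.003 0.01 0 0 0.01;0.36 -0.033 -0.002 0.027 0 0 0;0.36 -0.034 -0.002 0.03 0 0 0;0.36 0 0 0.04 0 0 0;0.36 0 0 0.04 0 0 0;0.36 0 0 0.04 0 0 0;0.36 0 0 0.04 0 0 0;0.36 0 0 0.03 0 0 0;0.36 0 0 0.019 0 0 0;0.36 0 0 0 0 0 0;0.36 0 0 0 0 0 0'
python3 -m inch '0.36 0.01 0 0 0 0 0;0.36 0.01 0 0 0 0 0;0.36 0.01 0 0 0 0 0;0.36 0.01 0 0 0 0 0;0.36 0.01 0 0 0 0 0;0.36 0.01 0 0 0 0 0;0.36 0.01 0 0 0 0 0;0.36 0.01 0 0 0 0 0;0.36 0.005 0 0 0 0 0;0.36 0 0 0 0 0 0;0.36 0 0 0 0 0 0'
python3 - <<'E'
from h import *
p,d,K,V=grab("wrist","w2");np.savez("w2.npz",p=p,d=d,K=K,V=V)
E
```

```text
clock: 2.7
tool_pos: [0.4285, 0.1029, 0.05]
eef_rot: [1.0, 0.031, -0.005, -0.001]
contact_force: [0.3, -0.2, 1.1]
opening: 0.676
finger_force: 0.0
clock: 3.62
tool_pos: [0.5131, 0.1079, 0.0501]
eef_rot: [1.0, 0.031, -0.005, -0.0]
contact_force: [-0.2, 0.5, -0.2]
opening: 0.681
finger_force: 0.0
```

View pics/w2.png

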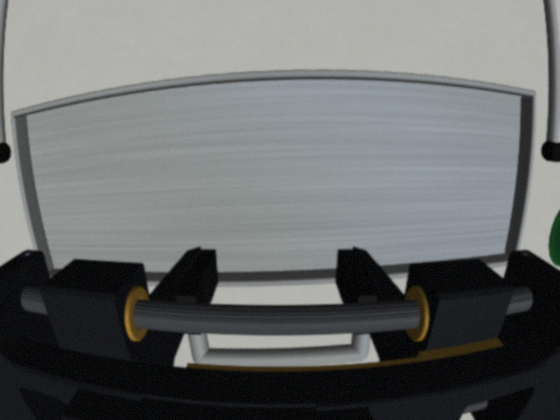

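The fingertips stayed at z≈.039, above the bar, because fast rows fell short, so the tray has not moved. I'll go back and descend more slowly.

```bash
python3 -m inch '0.36 0 0 -0.015 0 0 0;0.36 -0.025 0 0 0 0 0;0.36 -0.025 0 0 0 0 0;0.36 -0.025 0 0 0 0 0;0.36 -0.022 0 0 0 0 0;0.36 0 0 0.01 0 0 0;0.36 0 0 0.01 0 0 0;0.36 0 0 0.01 0 0 0;0.36 0 0 0.008 0 0 0;0.36 0 0 0.004 0 0 0;0.36 0 0 0 0 0 0;0.36 0 0 0 0 0 0'; python3 -c "
from plant import get_state as g;print(g()['q'])"
```

```text
clock: 4.67
tool_pos: [0.4258, 0.1044, 0.0316]
eef_rot: [0.999, 0.029, -0.014, 0.002]
contact_force: [0.5, 0.2, -0.2]
opening: 0.678
finger_force: 0.0
[-0.36492497  0.91534564  0.03888406  2.2313314  -0.99987771  0.04329788
 -0.8532146 ]
```

```bash
python3 -m inch '0.36 0.008 0 0 0 0 0;0.36 0.01 0 0.002 0 0 0;0.36 0.01 0 0.002 0 0 0;0.36 0.01 0 0.002 0 0 0;0.36 0.01 0 0 0 0 0;0.36 0.01 0 0 0 0 0;0.36 0.01 0 0 0 0 0;0.36 0.01 0 0 0 0 0;0.36 0.005 0 0 0 0 0;0.36 0 0 0 0 0 0'
python3 -m inch '0.36 0.003 0 0 0 0 0;0.36 0.003 0 0 0 0 0;0.36 0 0 0 0 0 0'
python3 - <<'E'
from h import *
p,d,K,V=grab("wrist","w3");np.savez("w3.npz",p=p,d=d,K=K,V=V)
s=get_state();print(s["q"],s["joint_torque"])
E
```

```text
clock: 5.5
tool_pos: [0.5088, 0.1097, 0.0235]
eef_rot: [0.999, 0.03, -0.014, 0.002]
contact_force: [0.6, 0.7, 0.2]
opening: 0.679
finger_force: 0.1
clock: 5.75
tool_pos: [0.5142, 0.1099, 0.0232]
eef_rot: [0.999, 0.03, -0.015, 0.001]
contact_force: [-3.6, -0.3, 0.8]
opening: 0.681
finger_force: 1.8
[-0.48376176  0.98795293  0.32405562  1.98312285 -0.8995944   0.35262244
 -0.93476273] [ 3.03225461e-01 -5.13354778e+01  6.77742720e+00 -5.51299989e+00
 -1.47772171e-01 -7.56718945e-01 -6.14714634e-03]
```

View pics/w3.png

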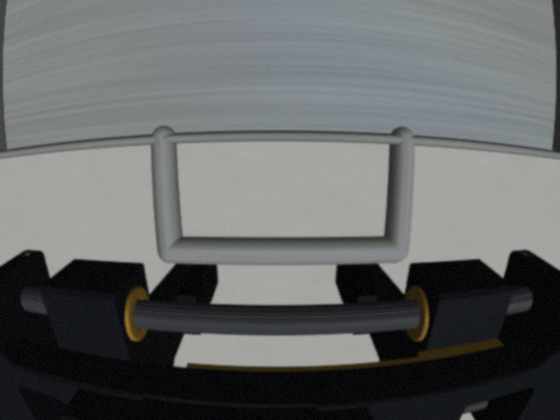

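The handle is centred between the fingers and the tray is moving. I'll push in small steps until the stop.

```bash
python3 -m inch '0.36 0.0015 0 0 0 0 0;0.36 0.0015 0 0 0 0 0;0.36 0 0 0 0 0 0'
python3 -m inch '0.36 0.002 0 0 0 0 0;0.36 0 0 0 0 0 0' ; python3 -m inch '0.36 0.002 0 0 0 0 0;0.36 0 0 0 0 0 0'
```

```text
clock: 6.05
tool_pos: [0.5164, 0.1098, 0.0231]
eef_rot: [0.999, 0.03, -0.015, 0.001]
contact_force: [-6.1, -1.5, 4.9]
opening: 0.679
finger_force: 2.9
clock: 6.22
tool_pos: [0.5166, 0.1098, 0.0229]
eef_rot: [0.999, 0.03, -0.017, 0.001]
contact_force: [-9.2, -1.5, 6.8]
opening: 0.68
finger_force: 4.5
clock: 6.38
tool_pos: [0.5168, 0.1097, 0.0228]
eef_rot: [0.999, 0.03, -0.019, 0.001]
contact_force: [-12.5, -1.1, 10.1]
opening: 0.679
finger_force: 6.1
```

The force climbs with no motion, so the tray is on the stop. I'll retreat, rise and check.

```bash
python3 -m inch '0.36 -0.015 0 0 0 0 0;0.36 -0.02 0 0 0 0 0;0.36 0 0 -0.02 0 0 0;0.36 0 0 -0.025 0 0 0;0.36 0 0 -0.03 0 0 0;0.36 0 0 -0.03 0 0 0;0.36 0 0 -0.03 0 0 0;0.36 0 0 -0.03 0 0 0;0.36 0 0 -0.03 0 0 0;0.36 0 0 -0.03 0 0 0;0.36 0.02 0 -0.02 0 0 0;0.36 0.02 0 0 0 0 0;0.36 0 0 0 0 0 0'
cat >> h.py <<'E'
from scipy.spatial.transform import Rotation as Ro
RK=np.array([.6821,.12]);TH=.0639
def rk(x,y,z=0):
    c,s=np.cos(TH),np.sin(TH);return np.array([RK[0]+c*x-s*y,RK[1]+s*x+c*y,z])
def down(yaw,tilt=0):
    "tool x horizontal at yaw, z down; tilt leans z towards +toolx heading"
    R=Ro.from_euler("z",yaw).as_matrix()@np.array([[1,0,0],[0,-1,0],[0,0,-1.]])
    return R@Ro.from_euler("y",tilt).as_matrix()   # check sign with z axis print
def delta(p,R):
    s=get_state();R0=Ro.from_quat(s["eef_rot"]).as_matrix()
    print("at",np.round(s["tool_pos"],4),"shift(tool now)",np.round(R0.T@(np.array(p)-s["tool_pos"]),4),"shift(tool goal)",np.round(R.T@(np.array(p)-s["tool_pos"]),4),
      "turn(tool)",np.round(Ro.from_matrix(R0.T@R).as_rotvec(),4))
E
python3 - <<'E'
from h import *
p,d,K,V=grab("wrist","w4");np.savez("w4.npz",p=p,d=d,K=K,V=V)
print(down(.06,.61).round(2))
delta([.608,-.248,.15],down(.064))
E
```

```text
clock: 7.47
tool_pos: [0.5393, 0.112, 0.2699]
eef_rot: [0.999, 0.031, -0.009, 0.002]
contact_force: [1.6, 0.1, -0.1]
opening: 0.682
finger_force: 0.0
[[ 0.82  0.06  0.57]
 [ 0.05 -1.    0.03]
 [ 0.57  0.   -0.82]]
at [0.5365 0.1117 0.2686] shift(tool now) [0.0518 0.3631 0.1185] shift(tool goal) [0.0483 0.3636 0.1186] turn(tool) [ 0.0028  0.0224 -0.0023]
```

View pics/w4.png

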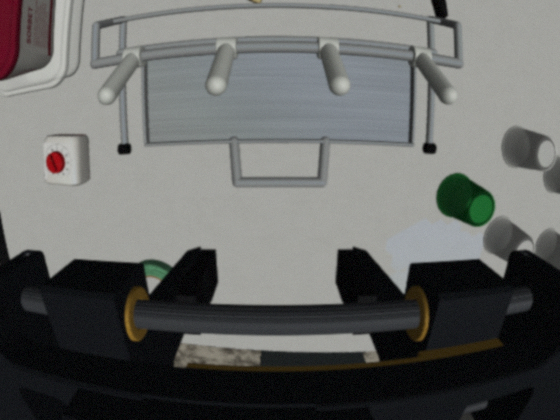

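The tray is home and parallel: front corners at (146,142) and (412,143) between the runners at 123 and 430. Next is cup A.

```bash
python3 -m inch '0.8 0.004 0.03 0.0095 0 0.011 0;0.8 0.004 0.03 0.0095 0 0.011 0;0.8 0.004 0.03 0.0095 0 0 0;0.8 0.004 0.03 0.0095 0 0 0;0.8 0.004 0.03 0.0095 0 0 0;0.8 0.004 0.03 0.0095 0 0 0;0.8 0.004 0.03 0.0095 0 0 0;0.8 0.004 0.03 0.0095 0 0 0;0.8 0.004 0.03 0.0095 0 0 0;0.8 0.004 0.03 0.0095 0 0 0;0.8 0.004 0.03 0.0095 0 0 0;0.8 0.004 0.03 0.0095 0 0 0;0.8 0 0 0 0 0 0;0.8 0 0 0 0 0 0'
python3 - <<'E'
from h import *
delta([.608,-.248,.045],down(.064))
p,d,K,V=grab("wrist","w5");np.savez("w5.npz",p=p,d=d,K=K,V=V)
P=cloud("wrist",K,V,d);x,y,z=np.moveaxis(P,2,0)
m=((z>.06)&(z<.08)&(y<-.1)).astype(np.uint8);k,l,st,c=cv2.connectedComponentsWithStats(m)
for i in range(1,k):
    if st[i,4]>60:
        M=l==i;print(c[i].round(),st[i,4],np.round((P[M].min(0)+P[M].max(0))/2,3),np.round(np.ptp(P[M],axis=0),3),np.median(p[M],0))
E
```

```text
clock: 8.68
tool_pos: [0.601, -0.2476, 0.1532]
eef_rot: [1.0, 0.028, -0.004, 0.002]
contact_force: [0.7, 0.2, -0.5]
opening: 0.898
finger_force: 0.0
at [ 0.601  -0.2476  0.1532] shift(tool now) [0.0078 0.0005 0.1081] shift(tool goal) [0.007  0.0009 0.1082] turn(tool) [ 0.0033  0.0077 -0.0071]
[441.   5.] 393 [ 0.776 -0.361  0.063] [0.018 0.036 0.007] [157.  85.  15.]
[477.  82.] 2536 [ 0.721 -0.398  0.066] [0.053 0.053 0.013] [145.  79.  14.]
[555. 101.] 99 [ 0.725 -0.494  0.062] [0.03  0.014 0.003] [157. 147. 145.]
[554. 176.] 151 [ 0.654 -0.507  0.061] [0.028 0.026 0.003] [159. 153. 150.]
[277. 202.] 3738 [ 0.614 -0.247  0.066] [0.049 0.049 0.011] [162. 163. 159.]
[412. 244.] 2387 [ 0.584 -0.353  0.066] [0.048 0.049 0.011] [154. 155. 151.]
[133. 277.] 365 [ 0.541 -0.134  0.065] [0.028 0.026 0.011] [13. 52. 21.]
[268. 351.] 1492 [ 0.478 -0.246  0.065] [0.036 0.049 0.011] [112. 113. 110.]
[392. 355.] 192 [ 0.471 -0.364  0.065] [0.017 0.019 0.011] [61. 62. 59.]
```

View pics/w5.png

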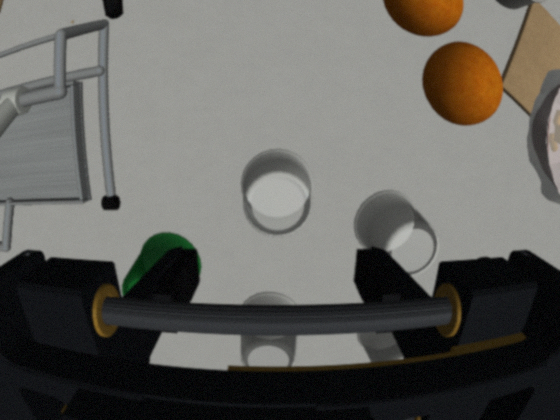

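Cup A's base is at (277,202) in the wrist view, which gives (.611,-.2475). I'll descend, grip and lift.

```bash
python3 -m inch '0.8 0.005 0 0.012 0.003 0.008 -0.007;0.8 0.004 0 0.012 0 0 0;0.8 0 0 0.012 0 0 0;0.8 0 0 0.012 0 0 0;0.8 0 0 0.012 0 0 0;0.8 0 0 0.012 0 0 0;0.8 0 0 0.012 0 0 0;0.8 0 0 0.012 0 0 0;0.8 0 0 0.01 0 0 0;0.8 0 0 0 0 0 0;0.1 0 0 0 0 0 0;0.1 0 0 0 0 0 0;0.1 0 0 0 0 0 0;-0.2 0 0 0 0 0 0;-0.2 0 0 0 0 0 0;-0.2 0 0 0 0 0 0;-0.2 0 0 0 0 0 0' 15
python3 -m inch '-0.2 0 0 -0.01 0 0 0;-0.2 0 0 -0.02 0 0 0;-0.2 0 0 -0.025 0 0 0;-0.2 0 0 -0.025 0 0 0;-0.2 0 0 -0.03 0 0 0;-0.2 0 0 -0.03 0 0 0;-0.2 0 0 -0.03 0 0 0;-0.2 0 0 -0.03 0 0 0;-0.2 0 0 0 0 0 0;-0.2 0 0 0 0 0 0'
python3 - <<'E'
from h import *
u=rk(-.574,0)-rk(0,0);u[2]=.819
for k in range(4):
    tip=rk(-.049,.15-.1*k,.145); print(k,"start",(tip+.06*u).round(4))
    delta(tip+.075*u+[0,0,.03],down(TH,.61))
E
```

```text
clock: 10.15
tool_pos: [0.6117, -0.2449, 0.0488]
eef_rot: [0.999, 0.034, 0.001, -0.0]
contact_force: [-0.0, -0.2, 3.1]
opening: 0.616
finger_force: 15.1
clock: 10.98
tool_pos: [0.6114, -0.2452, 0.2505]
eef_rot: [0.999, 0.034, 0.003, 0.0]
contact_force: [-0.4, -0.3, -0.9]
opening: 0.619
finger_force: 14.8
0 start [0.5893 0.2644 0.1941]
at [ 0.6114 -0.2452  0.2505] shift(tool now) [ 0.0037 -0.51    0.0136] shift(tool goal) [-0.0066 -0.51    0.0125] turn(tool) [-4.00e-04  6.05e-01  4.00e-03]
1 start [0.5956 0.1646 0.1941]
at [ 0.6114 -0.2452  0.2505] shift(tool now) [ 0.0033 -0.41    0.0137] shift(tool goal) [-0.0066 -0.41    0.0125] turn(tool) [-4.00e-04  6.05e-01  4.00e-03]
2 start [0.602  0.0648 0.1941]
at [ 0.6114 -0.2452  0.2505] shift(tool now) [ 0.0029 -0.31    0.0138] shift(tool goal) [-0.0066 -0.31    0.0125] turn(tool) [-4.00e-04  6.05e-01  4.00e-03]
3 start [ 0.6084 -0.035   0.1941]
at [ 0.6114 -0.2452  0.2505] shift(tool now) [ 0.0025 -0.21    0.0139] shift(tool goal) [-0.0066 -0.21    0.0125] turn(tool) [-4.00e-04  6.05e-01  4.00e-03]
```

```bash
python3 -m inch '-0.2 0 -0.03 0 0 0 0;-0.2 0 -0.03 0 0 0 0;-0.2 0 -0.03 0 0 0 0;-0.2 0 -0.03 0 0 0 0;-0.2 0 -0.03 0 0 0 0;-0.2 0 -0.03 0 0 0 0;-0.2 0 -0.03 0 0 0 0;-0.2 0 -0.03 0 0 0 0;-0.2 0 -0.03 0 0 0 0;-0.2 0 -0.03 0 0 0 0;-0.2 0 -0.03 0 0 0 0;-0.2 0 -0.03 0 0 0 0;-0.2 0 -0.03 0 0 0 0;-0.2 0 -0.03 0 0 0 0;-0.2 0 -0.03 0 0 0 0;-0.2 0 -0.03 0 0 0 0;-0.2 0 -0.03 0 0 0 0;-0.2 0 0 0 0 0 0'
python3 -m inch '-0.2 0 0 0 0 0.12 0;-0.2 0 0 0 0 0.12 0;-0.2 0 0 0 0 0.12 0;-0.2 0 0 0 0 0.12 0;-0.2 0 0 0 0 0.12 0;-0.2 0 0 0 0 0 0;-0.2 0 0 0 0 0 0;-0.2 0 0 0 0 0 0'
python3 - <<'E'
from h import *
u=rk(-.574,0)-rk(0,0);u[2]=.819
tip=rk(-.049,.15,.145);delta(tip+.075*u,down(TH,.61));print(get_state()["q"].round(2) if hasattr(get_state()["q"],"round") else get_state()["q"])
E
```

```text
clock: 12.48
tool_pos: [0.5733, 0.273, 0.2458]
eef_rot: [0.999, 0.039, -0.002, -0.003]
contact_force: [-0.6, 0.6, -1.0]
opening: 0.621
finger_force: 14.8
clock: 13.15
tool_pos: [0.5793, 0.2688, 0.2495]
eef_rot: [0.964, 0.033, 0.263, -0.013]
contact_force: [1.0, -0.5, 0.6]
opening: 0.621
finger_force: 14.8
at [0.5793 0.2688 0.2495] shift(tool now) [-0.021   0.0054  0.0375] shift(tool goal) [-0.0239  0.005   0.0359] turn(tool) [-0.0113  0.0769  0.002 ]
[-0.97  0.65  0.55  2.03 -0.95  0.09 -1.16]
```

```bash
python3 -m inch '-0.2 -0.01 0.0025 0.01 0 0.03 0;-0.2 -0.011 0.0025 0.014 0 0.03 0;-0.2 0 0 0.014 0 0.02 0;-0.2 0 0 0 0 0 0;-0.2 0 0 0 0 0 0'
cat >> h.py <<'E'
def place(k,tcp2base=.022,out=0.):
    "target TCP with present orientation so that inner floor centre sits at peg tip + out along the peg"
    u=rk(-.574,0)-rk(0,0);u[2]=.819; tip=rk(-.049,.15-.1*k,.145); s=get_state();R0=Ro.from_quat(s["eef_rot"]).as_matrix()
    p=tip+out*u+R0[:,2]*(tcp2base-.002)
    print("tilt",np.arccos(-R0[2,2]).round(3),"q5,6",np.round(s["q"][4:6],2),"mouth",(np.array(s["tool_pos"])+R0[:,2]*(.07-tcp2base)).round(3),"tip",tip.round(3),"seat shift",(R0.T@(p-s["tool_pos"])).round(4))
E
python3 - <<'E'
from h import *
place(0);grab("wrist","w6")
E
```

```text
clock: 13.57
tool_pos: [0.5961, 0.2801, 0.2338]
eef_rot: [0.96, 0.03, 0.278, -0.001]
contact_force: [0.5, 0.2, -0.7]
opening: 0.619
finger_force: 14.8
tilt 0.564 q5,6 [-1.    0.04] mouth [0.622 0.281 0.193] tip [0.624 0.267 0.145] seat shift [-0.025   0.0137  0.1095]
```

View pics/w6.png

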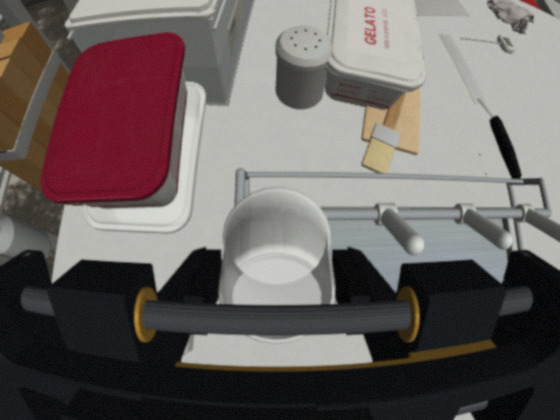

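The arm runs into its q5/q6 limits near 33° of tilt. The cup is wide (±13 to ±22 mm clearance), so about 20° of tilt fits over the peg, and that is also nearer its natural hang. I'll reduce the tilt.

```bash
python3 -m inch '-0.2 0 0 -0.005 0 -0.07 0;-0.2 0 0 -0.005 0 -0.07 0;-0.2 0 0 0 0 -0.07 0;-0.2 0 0 0 0 0 0;-0.2 0 0 0 0 0 0'
sed -i 's|p=tip+out\*u+R0|p=tip+out*u+.006*R0[:,0]+R0|' h.py
python3 - <<'E'
from h import *
place(0);delta(get_state()["tool_pos"],down(TH,.35))
E
```

```text
clock: 14.03
tool_pos: [0.5912, 0.2789, 0.2429]
eef_rot: [0.983, 0.029, 0.179, 0.002]
contact_force: [0.1, -0.1, -0.5]
opening: 0.619
finger_force: 14.8
tilt 0.361 q5,6 [-0.88  0.52] mouth [0.608 0.279 0.198] tip [0.624 0.267 0.145] seat shift [0.0011 0.0127 0.123 ]
at [0.5912 0.2789 0.2429] shift(tool now) [0. 0. 0.] shift(tool goal) [0. 0. 0.] turn(tool) [ 0.0169 -0.0103 -0.0018]
```

```bash
python3 -m inch '-0.2 0 0.005 0.005 0.015 -0.01 0;-0.2 0.001 0.005 0.005 0 0 0;-0.2 0 0.003 0.005 0 0 0;-0.2 0 0 0.01 0 0 0;-0.2 0 0 0.01 0 0 0;-0.2 0 0 0.01 0 0 0;-0.2 0 0 0.01 0 0 0;-0.2 0 0 0 0 0 0'
python3 - <<'E'
from h import *
place(0);grab("side","s6"); p,d,K,V=grab("wrist","w7")
E
```

```text
clock: 14.7
tool_pos: [0.6098, 0.2675, 0.1887]
eef_rot: [0.985, 0.031, 0.171, -0.005]
contact_force: [0.1, 0.9, -0.1]
opening: 0.619
finger_force: 14.8
tilt 0.344 q5,6 [-0.94  0.41] mouth [0.626 0.268 0.143] tip [0.624 0.267 0.145] seat shift [0.0042 0.0017 0.0658]
```

View pics/w7.png

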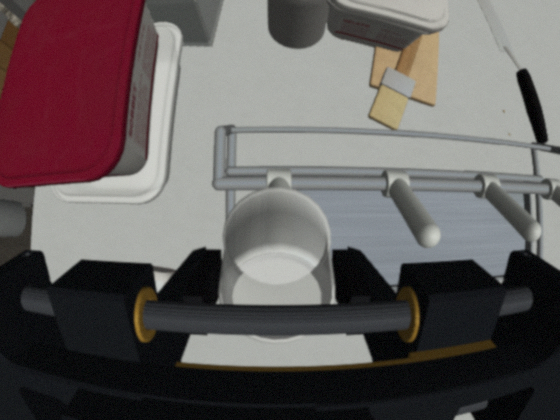

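Peg 0's foot is at (280,180), straight behind the cup (centre column 277). I'll insert.

```bash
python3 -m inch '-0.2 0.002 0 0.01 0 0 0;-0.2 0.002 0 0.01 0 0 0;-0.2 0 0 0.01 0 0 0;-0.2 0 0 0.01 0 0 0;-0.2 0 0 0.01 0 0 0;-0.2 0 0 0.005 0 0 0;-0.2 0 0 0 0 0 0'
python3 -m inch '-0.2 0 0 0.003 0 0 0;-0.2 0 0 0.003 0 0 0;-0.2 0 0 0 0 0 0';python3 -m inch '-0.2 0 0 0.003 0 0 0;-0.2 0 0 0 0 0 0'; python3 -c "
from h import *
place(0)"
```

```text
clock: 15.38
tool_pos: [0.6328, 0.2685, 0.1392]
eef_rot: [0.985, 0.03, 0.172, -0.005]
contact_force: [-0.5, -0.4, -0.7]
opening: 0.618
finger_force: 14.8
clock: 15.63
tool_pos: [0.6352, 0.2691, 0.1351]
eef_rot: [0.984, 0.031, 0.173, -0.005]
contact_force: [0.0, 0.1, -0.6]
opening: 0.62
finger_force: 14.8
clock: 15.8
tool_pos: [0.6362, 0.2692, 0.1323]
eef_rot: [0.984, 0.031, 0.173, -0.005]
contact_force: [0.7, 0.8, -1.0]
opening: 0.616
finger_force: 14.8
tilt 0.347 q5,6 [-0.95  0.31] mouth [0.652 0.27  0.087] tip [0.624 0.267 0.145] seat shift [-0.0016  0.0019  0.0037]
```

```bash
python3 -m inch '-0.2 0 0 0.002 0 0 0;-0.2 0 0 0 0 0 0';python3 -m inch '-0.2 0 0 0.002 0 0 0;-0.2 0 0 0 0 0 0';python3 -m inch '-0.2 0 0 0.002 0 0 0;-0.2 0 0 0 0 0 0'
```

```text
clock: 15.97
tool_pos: [0.6368, 0.2692, 0.1304]
eef_rot: [0.984, 0.031, 0.173, -0.005]
contact_force: [-0.2, 0.4, -0.3]
opening: 0.623
finger_force: 14.8
clock: 16.13
tool_pos: [0.6371, 0.2693, 0.1293]
eef_rot: [0.985, 0.031, 0.172, -0.006]
contact_force: [-4.9, -0.2, 7.2]
opening: 0.626
finger_force: 15.4
clock: 16.3
tool_pos: [0.6374, 0.2692, 0.1284]
eef_rot: [0.985, 0.03, 0.172, -0.006]
contact_force: [-10.4, -0.9, 16.5]
opening: 0.621
finger_force: 16.1
```

Contact comes exactly where expected. I'll release gently, withdraw and look.

```bash
python3 -m inch '-0.2 0 0 -0.002 0 0 0;0.3 0 0 0 0 0 0;0.4 0 0 0 0 0 0;0.5 0 0 0 0 0 0;0.6 0 0 0 0 0 0;0.6 0 0 0 0 0 0;0.6 0 0 -0.005 0 0 0;0.6 0 0 -0.01 0 0 0;0.6 0 0 -0.015 0 0 0;0.6 0 0 -0.02 0 0 0;0.6 0 0 -0.025 0 0 0;0.6 0 0 -0.025 0 0 0;0.6 0 0 -0.02 0 -0.1 0;0.6 0 0 -0.02 0 -0.1 0;0.6 0 0 -0.02 0 -0.1 0;0.6 0 0 0 0 -0.03 0;0.6 0 0 0 0 0 0'
python3 - <<'E'
from h import *
p,d,K,V=grab("wrist","w8")
ps,_,_,_=grab("side");cv2.imwrite("pics/v8.png",np.vstack([cv2.resize(p[:210,:,::-1],(800,300)),cv2.resize(ps[180:330,100:300,::-1],(400,300)).repeat(1,axis=0) if 0 else cv2.resize(ps[180:330,100:500,::-1],(800,300))]))
delta([.467,-.247,.2],down(TH))
E
```

```text
clock: 17.72
tool_pos: [0.5921, 0.2666, 0.278]
eef_rot: [0.999, 0.031, 0.022, -0.002]
contact_force: [1.1, -0.6, -0.6]
opening: 0.797
finger_force: 0.0
at [0.5896 0.267  0.2757] shift(tool now) [-0.1575  0.5054  0.0683] shift(tool goal) [-0.1552  0.5051  0.0757] turn(tool) [-0.0023 -0.0401 -0.0011]
```

View pics/v8.png

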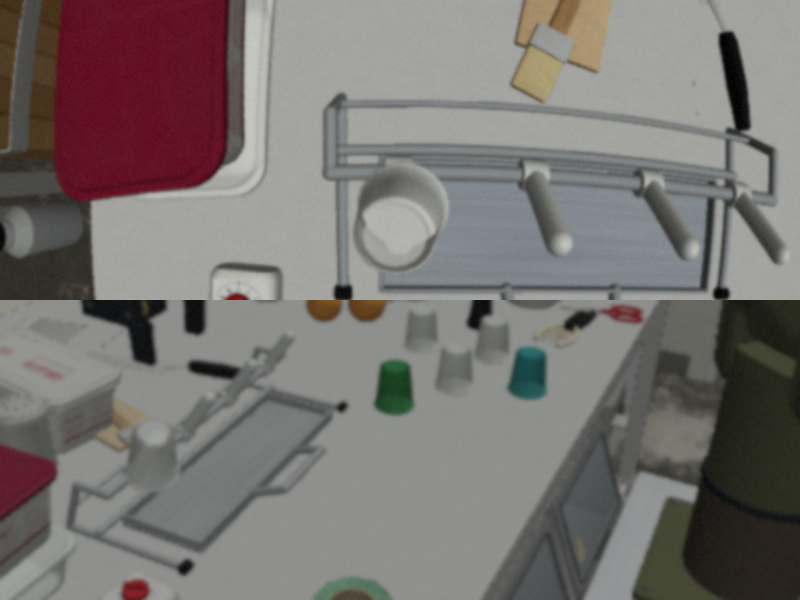

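Cup A hangs on peg 0. Next is cup B at about (.467,-.247).

```bash
python3 -m inch '0.7 -0.009 0.03 0 0 -0.04 0;0.8 -0.009 0.03 0.004 0 0 0;0.8 -0.009 0.03 0.004 0 0 0;0.8 -0.009 0.03 0.004 0 0 0;0.8 -0.009 0.03 0.004 0 0 0;0.8 -0.009 0.03 0.004 0 0 0;0.8 -0.009 0.03 0.004 0 0 0;0.8 -0.009 0.03 0.004 0 0 0;0.8 -0.009 0.03 0.004 0 0 0;0.8 -0.009 0.03 0.004 0 0 0;0.8 -0.009 0.03 0.004 0 0 0;0.8 -0.009 0.03 0.004 0 0 0;0.8 -0.009 0.03 0.004 0 0 0;0.8 -0.009 0.03 0.004 0 0 0;0.8 -0.009 0.03 0.004 0 0 0;0.8 -0.009 0.03 0.004 0 0 0;0.8 -0.009 0.03 0.004 0 0 0;0.8 0 0 0 0 0 0;0.8 0 0 0 0 0 0'
cat >> h.py <<'E'
def tops(zlo=.06,zhi=.08,reg=lambda x,y:y<-.1,cams=("wrist",),mn=60):
    for n in cams:
        p,d,K,V=grab(n);P=cloud(n,K,V,d);x,y,z=np.moveaxis(P,2,0)
        m=((z>zlo)&(z<zhi)&reg(x,y)).astype(np.uint8);k,l,st,c=cv2.connectedComponentsWithStats(m)
        for i in range(1,k):
            if st[i,4]>mn:
                M=l==i;print(n,c[i].round(),st[i,4],"mid",np.round((P[M].min(0)+P[M].max(0))/2,3),"size",np.round(np.ptp(P[M],axis=0),3),"col",np.median(p[M],0))
E
python3 - <<'E'
from h import *
tops();delta([.467,-.247,.047],down(TH));print(np.round(get_state()["q"],2))
E
```

```text
clock: 19.4
tool_pos: [0.4678, -0.2523, 0.21]
eef_rot: [1.0, 0.03, -0.001, -0.001]
contact_force: [0.5, 0.5, -1.2]
opening: 0.901
finger_force: 0.0
wrist [526.  48.] 131 mid [ 0.654 -0.508  0.062] size [0.027 0.027 0.004] col [165. 155. 152.]
wrist [399.  83.] 2263 mid [ 0.582 -0.353  0.066] size [0.05  0.049 0.011] col [155. 156. 152.]
wrist [161. 128.] 2288 mid [ 0.529 -0.144  0.066] size [0.048 0.049 0.011] col [26. 90. 40.]
wrist [498. 163.] 299 mid [ 0.523 -0.474  0.07 ] size [0.041 0.019 0.02 ] col [6. 5. 6.]
wrist [272. 196.] 2394 mid [ 0.472 -0.247  0.066] size [0.048 0.049 0.011] col [170. 172. 167.]
wrist [544. 219.] 290 mid [ 0.463 -0.57   0.066] size [0.09  0.026 0.012] col [100.  101.5  97. ]
wrist [407. 221.] 1923 mid [ 0.456 -0.377  0.066] size [0.049 0.049 0.011] col [160. 161. 157.]
wrist [312. 294.] 869 mid [ 0.374 -0.293  0.066] size [0.025 0.049 0.011] col [14. 82. 80.]
at [ 0.4687 -0.2505  0.2099] shift(tool now) [-0.0013 -0.003   0.1629] shift(tool goal) [-0.0015 -0.0036  0.1629] turn(tool) [-0.0036  0.0011 -0.0015]
[ 0.03  0.72  0.64  1.91 -0.63  0.73 -0.46]
```

```bash
python3 -m inch '0.8 0.002 -0.003 0.012 0 0 0;0.8 0 0 0.0135 0 0 0;0.8 0 0 0.0135 0 0 0;0.8 0 0 0.0135 0 0 0;0.8 0 0 0.0135 0 0 0;0.8 0 0 0.0135 0 0 0;0.8 0 0 0.0135 0 0 0;0.8 0 0 0.0135 0 0 0;0.8 0 0 0.0135 0 0 0;0.8 0 0 0.0135 0 0 0;0.8 0 0 0.0135 0 0 0;0.8 0 0 0.0135 0 0 0;0.8 0 0 0.005 0 0 0;0.8 0 0 0 0 0 0' 15
python3 -c "
from h import *
delta([.470,-.247,.047],down(TH))"
```

```text
clock: 20.62
tool_pos: [0.4712, -0.2456, 0.0439]
eef_rot: [0.999, 0.033, -0.001, -0.002]
contact_force: [0.0, 0.6, -0.0]
opening: 0.901
finger_force: 0.0
at [ 0.4712 -0.2456  0.0439] shift(tool now) [-0.0013  0.0013 -0.0031] shift(tool goal) [-0.0012  0.0013 -0.0031] turn(tool) [-0.0044  0.0019  0.0019]
```

```bash
python3 -m inch '0.1 0 0 0 0 0 0;0.1 0 0 0 0 0 0;0.1 0 0 0 0 0 0;-0.2 0 0 0 0 0 0;-0.2 0 0 0 0 0 0;-0.2 0 0 0 0 0 0;-0.2 0 0 0 0 0 0;-0.2 0 0 -0.01 0 0 0;-0.2 0 0 -0.02 0 0 0;-0.2 0 0 -0.025 0 0 0;-0.2 0 0 -0.025 0 0 0;-0.2 0 0 -0.025 0 0 0;-0.2 0 0 -0.025 0 0 0;-0.2 0 0 -0.025 0 0 0;-0.2 0 0 -0.025 0 0 0;-0.2 0 0 -0.025 0 0 0;-0.2 0 0 0 0 0 0' 15
python3 -m inch '-0.2 0.012 -0.0286 0 0 0 0;-0.2 0.012 -0.0286 0 0 0 0;-0.2 0.012 -0.0286 0 0 0 0;-0.2 0.012 -0.0286 0 0 0 0;-0.2 0.012 -0.0286 0 0 0 0;-0.2 0.012 -0.0286 0 0 0 0;-0.2 0.012 -0.0286 0 0 0 0;-0.2 0.012 -0.0286 0 0 0 0;-0.2 0.012 -0.0286 0 0 0 0;-0.2 0.012 -0.0286 0 0 0 0;-0.2 0.012 -0.0286 0 0 0 0;-0.2 0.012 -0.0286 0 0 0 0;-0.2 0.012 -0.0286 0 0 0 0;-0.2 0.012 -0.0286 0 0 0 0;-0.2 0 0 0 0 0.117 0;-0.2 0 0 0 0 0.117 0;-0.2 0 0 0 0 0.117 0;-0.2 0 0 0 0 0 0;-0.2 0 0 0 0 0 0'
python3 -c "
from h import *
place(1,.026);s=get_state();delta(s['tool_pos'],down(TH,.35))"
```

```text
clock: 22.03
tool_pos: [0.4726, -0.2503, 0.2544]
eef_rot: [1.0, 0.031, 0.003, 0.001]
contact_force: [-0.7, 0.1, -0.6]
opening: 0.633
finger_force: 14.9
clock: 23.62
tool_pos: [0.6123, 0.163, 0.2498]
eef_rot: [0.986, 0.031, 0.163, -0.008]
contact_force: [0.9, 0.7, 0.5]
opening: 0.629
finger_force: 14.9
tilt 0.327 q5,6 [-0.85  0.49] mouth [0.626 0.164 0.208] tip [0.63  0.167 0.145] seat shift [-0.0107 -0.0019  0.1291]
at [0.6123 0.163  0.2498] shift(tool now) [0. 0. 0.] shift(tool goal) [0. 0. 0.] turn(tool) [-0.0062  0.0229 -0.0018]
```

```bash
python3 -m inch '-0.2 -0.005 -0.001 0.01 -0.006 0.022 0;-0.2 -0.004 -0.001 0.015 0 0 0;-0.2 0 0 0.015 0 0 0;-0.2 0 0 0.01 0 0 0;-0.2 0 0 0 0 0 0'
python3 -c "
from h import *
place(1,.026)"
```

```text
clock: 24.03
tool_pos: [0.6243, 0.1655, 0.1988]
eef_rot: [0.984, 0.031, 0.175, -0.005]
contact_force: [0.1, -0.1, -0.2]
opening: 0.627
finger_force: 14.9
tilt 0.352 q5,6 [-0.93  0.33] mouth [0.639 0.166 0.157] tip [0.63  0.167 0.145] seat shift [-0.0071 -0.0009  0.0765]
```

```bash
python3 -m inch '-0.2 -0.0035 0 0.005 0 0 0;-0.2 -0.0035 0 0.005 0 0 0;-0.2 0 0 0.01 0 0 0;-0.2 0 0 0.01 0 0 0;-0.2 0 0 0.01 0 0 0;-0.2 0 0 0.01 0 0 0;-0.2 0 0 0.01 0 0 0;-0.2 0 0 0.008 0 0 0;-0.2 0 0 0 0 0 0'
python3 -c "
from h import *
place(1,.026)"
python3 -m inch '-0.2 0 0 0.003 0 0 0;-0.2 0 0 0 0 0 0';python3 -m inch '-0.2 0 0 0.003 0 0 0;-0.2 0 0 0 0 0 0'
```

```text
clock: 24.78
tool_pos: [0.6409, 0.166, 0.1332]
eef_rot: [0.984, 0.031, 0.176, -0.005]
contact_force: [0.5, -0.4, -0.4]
opening: 0.628
finger_force: 14.9
tilt 0.354 q5,6 [-0.95  0.16] mouth [0.656 0.167 0.092] tip [0.63  0.167 0.145] seat shift [-0.0001 -0.0014  0.0092]
clock: 24.95
tool_pos: [0.6413, 0.1662, 0.1314]
eef_rot: [0.984, 0.031, 0.176, -0.005]
contact_force: [0.4, 0.3, -0.2]
opening: 0.631
finger_force: 14.9
clock: 25.12
tool_pos: [0.642, 0.1664, 0.1286]
eef_rot: [0.984, 0.031, 0.176, -0.005]
contact_force: [-0.1, 0.1, -1.0]
opening: 0.63
finger_force: 14.9
```

```bash
python3 -m inch '-0.2 0 0 0.002 0 0 0;-0.2 0 0 0 0 0 0';python3 -m inch '-0.2 0 0 0.002 0 0 0;-0.2 0 0 0 0 0 0'; python3 -m inch '-0.2 0 0 0.002 0 0 0;-0.2 0 0 0 0 0 0'
```

```text
clock: 25.28
tool_pos: [0.6425, 0.1664, 0.1266]
eef_rot: [0.984, 0.031, 0.176, -0.005]
contact_force: [0.3, -0.1, -0.9]
opening: 0.63
finger_force: 14.9
clock: 25.45
tool_pos: [0.6433, 0.1665, 0.1257]
eef_rot: [0.984, 0.031, 0.177, -0.005]
contact_force: [-3.6, -0.2, 6.9]
opening: 0.632
finger_force: 15.4
clock: 25.62
tool_pos: [0.644, 0.1666, 0.125]
eef_rot: [0.984, 0.031, 0.177, -0.006]
contact_force: [-8.0, -0.7, 16.0]
opening: 0.629
finger_force: 16.0
```

Seated at the floor. I'll release and go to cup C, yawed a little to clear the mill.

```bash
python3 -m inch '-0.2 0 0 -0.002 0 0 0;0.3 0 0 0 0 0 0;0.4 0 0 0 0 0 0;0.5 0 0 0 0 0 0;0.6 0 0 0 0 0 0;0.6 0 0 0 0 0 0;0.6 0 0 -0.005 0 0 0;0.6 0 0 -0.01 0 0 0;0.6 0 0 -0.015 0 0 0;0.6 0 0 -0.02 0 0 0;0.6 0 0 -0.025 0 0 0;0.6 0 0 -0.025 0 0 0;0.6 0 0 -0.02 0 -0.1 0;0.6 0 0 -0.02 0 -0.1 0;0.6 0 0 -0.02 0 -0.1 0;0.6 0 0 0 0 -0.05 0;0.6 0 0 0 0 0 0'
python3 - <<'E'
from h import *
delta([.581,-.354,.23],down(TH))
print([rk(-.049,.15-.1*k,.145).round(3).tolist() for k in range(4)])
tops(.125,.19,lambda x,y:(x>.55)&(x<.75)&(y>-.1)&(y<.35))
E
```

```text
clock: 27.03
tool_pos: [0.5983, 0.1651, 0.2688]
eef_rot: [0.999, 0.033, 0.026, -0.003]
contact_force: [0.2, -0.6, -0.5]
opening: 0.797
finger_force: 0.0
at [0.5983 0.1651 0.2688] shift(tool now) [-0.0533  0.517   0.0342] shift(tool goal) [-0.0504  0.5169  0.0388] turn(tool) [-0.0038 -0.0523  0.002 ]
[[0.624, 0.267, 0.145], [0.63, 0.167, 0.145], [0.636, 0.067, 0.145], [0.643, -0.033, 0.145]]
wrist [163. 163.] 3055 mid [0.637 0.269 0.14 ] size [0.056 0.052 0.029] col [146. 147. 143.]
wrist [278. 166.] 3356 mid [0.639 0.168 0.14 ] size [0.057 0.052 0.03 ] col [155. 157. 152.]
wrist [391. 166.] 569 mid [0.647 0.069 0.136] size [0.028 0.018 0.022] col [115. 116. 113.]
wrist [482. 171.] 433 mid [ 0.653 -0.03   0.136] size [0.028 0.017 0.021] col [100. 102.  97.]
```

Both cups hang at the right place (tops about z .154, mid y .269 and .168). Now cup C.

```bash
python3 -m inch '0.7 -0.003 0.03 0 0 -0.05 0;0.8 -0.003 0.0305 0.002 0 0 0;0.8 -0.003 0.0305 0.002 0 0 0;0.8 -0.003 0.0305 0.002 0 0 0;0.8 -0.003 0.0305 0.002 0 0 0;0.8 -0.003 0.0305 0.002 0 0 0;0.8 -0.003 0.0305 0.002 0 0 0;0.8 -0.003 0.0305 0.002 0 0 0;0.8 -0.003 0.0305 0.002 0 0 0;0.8 -0.003 0.0305 0.002 0 0 0;0.8 -0.003 0.0305 0.002 0 0 0;0.8 -0.003 0.0305 0.002 0 0 0;0.8 -0.003 0.0305 0.002 0 0 0;0.8 -0.003 0.0305 0.002 0 0 0;0.8 -0.003 0.0305 0.002 0 0 0;0.8 -0.003 0.0305 0.002 0 0 0;0.8 -0.003 0.0305 0.002 0 0 0;0.8 0 0 0 0 0 -0.118;0.8 0 0 0 0 0 -0.118;0.8 0 0 0 0 0 0'
python3 - <<'E'
from h import *
tops();tops(.12,.15);delta([.581,-.354,.047],down(.30));print(np.round(get_state()["q"],2))
E
```

```text
clock: 28.75
tool_pos: [0.5776, -0.3548, 0.2318]
eef_rot: [0.989, 0.151, -0.0, -0.003]
contact_force: [-0.5, 0.5, 0.4]
opening: 0.899
finger_force: 0.0
wrist [350.   5.] 329 mid [ 0.778 -0.362  0.063] size [0.021 0.034 0.006] col [159.  87.  15.]
wrist [367.  69.] 2147 mid [ 0.72  -0.398  0.067] size [0.053 0.053 0.013] col [149.  81.  14.]
wrist [457.  98.] 174 mid [ 0.732 -0.499  0.061] size [0.038 0.023 0.003] col [169. 162. 159.]
wrist [513.  98.] 139 mid [ 0.764 -0.571  0.061] size [0.015 0.045 0.003] col [168. 164. 162.]
wrist [529. 163.] 113 mid [ 0.706 -0.623  0.061] size [0.037 0.012 0.003] col [159. 158. 155.]
wrist [442. 170.] 205 mid [ 0.654 -0.508  0.062] size [0.034 0.03  0.003] col [164. 157. 154.]
wrist [ 79. 182.] 1378 mid [ 0.53  -0.144  0.066] size [0.048 0.049 0.011] col [20. 80. 33.]
wrist [279. 190.] 2096 mid [ 0.583 -0.354  0.066] size [0.049 0.05  0.011] col [167. 169. 165.]
wrist [487. 206.] 141 mid [ 0.639 -0.582  0.061] size [0.02  0.037 0.003] col [155. 151. 149.]
wrist [265. 296.] 715 mid [ 0.467 -0.377  0.066] size [0.028 0.047 0.011] col [116. 116. 113.]
wrist [179. 346.] 952 mid [ 0.362 -0.295  0.066] size [0.05  0.049 0.011] col [13. 86. 84.]
at [ 0.5785 -0.354   0.232 ] shift(tool now) [0.0024 0.0019 0.185 ] shift(tool goal) [0.0024 0.0007 0.185 ] turn(tool) [-0.0062 -0.0002 -0.002 ]
[ 0.2   0.85  0.59  1.42 -0.52  1.02 -0.37]
```

```bash
python3 -m inch '0.8 0.003 0 0.012 0 0 0;0.8 0 0 0.0135 0 0 0;0.8 0 0 0.0135 0 0 0;0.8 0 0 0.0135 0 0 0;0.8 0 0 0.0135 0 0 0;0.8 0 0 0.0135 0 0 0;0.8 0 0 0.0135 0 0 0;0.8 0 0 0.0135 0 0 0;0.8 0 0 0.0135 0 0 0;0.8 0 0 0.0135 0 0 0;0.8 0 0 0.0135 0 0 0;0.8 0 0 0.0135 0 0 0;0.8 0 0 0.0135 0 0 0;0.8 0 0 0.011 0 0 0;0.8 0 0 0 0 0 0;0.8 0 0 0 0 0 0' 15
python3 -m inch '0.1 0 0 0 0 0 0;0.1 0 0 0 0 0 0;0.1 0 0 0 0 0 0;-0.2 0 0 0 0 0 0;-0.2 0 0 0 0 0 0;-0.2 0 0 0 0 0 0;-0.2 0 0 0 0 0 0' 15
python3 -m inch '-0.2 0 0 -0.01 0 0 0;-0.2 0 0 -0.02 0 0 0;-0.2 0 0 -0.025 0 0 0;-0.2 0 0 -0.025 0 0 0;-0.2 0 0 -0.025 0 0 0;-0.2 0 0 -0.025 0 0 0;-0.2 0 0 -0.025 0 0 0;-0.2 0 0 -0.025 0 0 0;-0.2 0 0 -0.025 0 0 0;-0.2 0 0 0 0 0 0.118;-0.2 0 0 0 0 0 0.118;-0.2 0 0 0 0 0 0'
python3 -c "
from h import *
delta([.608,.067,.25],down(TH))"
```

```text
clock: 30.18
tool_pos: [0.5812, -0.3533, 0.0467]
eef_rot: [0.989, 0.15, -0.001, -0.003]
contact_force: [0.3, 0.0, 0.5]
opening: 0.901
finger_force: 0.0
clock: 30.77
tool_pos: [0.582, -0.3538, 0.0481]
eef_rot: [0.989, 0.15, 0.0, -0.002]
contact_force: [-0.8, -1.2, 4.0]
opening: 0.617
finger_force: 15.1
clock: 31.77
tool_pos: [0.5817, -0.354, 0.2531]
eef_rot: [1.0, 0.031, -0.001, -0.002]
contact_force: [-0.4, 0.0, -1.3]
opening: 0.622
finger_force: 14.9
at [ 0.5817 -0.354   0.2531] shift(tool now) [ 0.0524 -0.4185  0.0049] shift(tool goal) [ 0.0531 -0.4185  0.0031] turn(tool) [-0.0044  0.0013 -0.0017]
```

```bash
python3 -m inch '-0.2 0.0038 -0.03 0 0 0 0;-0.2 0.0038 -0.03 0 0 0 0;-0.2 0.0038 -0.03 0 0 0 0;-0.2 0.0038 -0.03 0 0 0 0;-0.2 0.0038 -0.03 0 0 0 0;-0.2 0.0038 -0.03 0 0 0 0;-0.2 0.0038 -0.03 0 0 0 0;-0.2 0.0038 -0.03 0 0 0 0;-0.2 0.0038 -0.03 0 0 0 0;-0.2 0.0038 -0.03 0 0 0 0;-0.2 0.0038 -0.03 0 0 0 0;-0.2 0.0038 -0.03 0 0 0 0;-0.2 0.0038 -0.03 0 0 0 0;-0.2 0.0038 -0.03 0 0 0 0;-0.2 0 0 0 0 0.117 0;-0.2 0 0 0 0 0.117 0;-0.2 0 0 0 0 0.117 0;-0.2 0 0 0 0 0 0;-0.2 0 0 0 0 0 0'
python3 -c "
from h import *
place(2,.022);s=get_state();delta(s['tool_pos'],down(TH,.35))"
```

```text
clock: 33.35
tool_pos: [0.6067, 0.0697, 0.2537]
eef_rot: [0.986, 0.033, 0.162, -0.01]
contact_force: [0.2, 0.6, 0.4]
opening: 0.623
finger_force: 14.9
tilt 0.326 q5,6 [-0.85  0.44] mouth [0.622 0.071 0.208] tip [0.636 0.067 0.145] seat shift [-0.0009  0.0059  0.1324]
at [0.6067 0.0697 0.2537] shift(tool now) [0. 0. 0.] shift(tool goal) [0. 0. 0.] turn(tool) [-0.0109  0.0238  0.0012]
```

```bash
python3 -m inch '-0.2 -0.001 0.003 0.01 -0.01 0 0;-0.2 0 0.003 0.015 0 0 0;-0.2 0 0 0.015 0 0 0;-0.2 0 0 0.01 0 0 0;-0.2 0 0 0 0 0 0'
python3 -c "
from h import *
place(2,.022)"
```

```text
clock: 33.77
tool_pos: [0.6254, 0.0642, 0.2037]
eef_rot: [0.986, 0.032, 0.163, -0.004]
contact_force: [0.9, 0.4, -1.1]
opening: 0.622
finger_force: 14.9
tilt 0.328 q5,6 [-0.91  0.33] mouth [0.641 0.065 0.158] tip [0.636 0.067 0.145] seat shift [-0.0024 -0.0022  0.0792]
```

```bash
python3 -m inch '-0.2 -0.0015 -0.001 0.005 0 0 0;-0.2 -0.001 -0.001 0.005 0 0 0;-0.2 0 0 0.01 0 0 0;-0.2 0 0 0.01 0 0 0;-0.2 0 0 0.01 0 0 0;-0.2 0 0 0.01 0 0 0;-0.2 0 0 0.01 0 0 0;-0.2 0 0 0.01 0 0 0;-0.2 0 0 0 0 0 0'
python3 -c "
from h import *
place(2,.022)"
python3 -m inch '-0.2 0 0 0.003 0 0 0;-0.2 0 0 0 0 0 0';python3 -m inch '-0.2 0 0 0.002 0 0 0;-0.2 0 0 0 0 0 0';python3 -m inch '-0.2 0 0 0.002 0 0 0;-0.2 0 0 0 0 0 0'
```

```text
clock: 34.52
tool_pos: [0.6442, 0.0675, 0.1377]
eef_rot: [0.986, 0.032, 0.164, -0.004]
contact_force: [-0.4, 0.4, 0.7]
opening: 0.619
finger_force: 14.9
tilt 0.329 q5,6 [-0.95  0.17] mouth [0.66  0.068 0.092] tip [0.636 0.067 0.145] seat shift [0.001  0.     0.0106]
clock: 34.68
tool_pos: [0.6454, 0.0674, 0.1364]
eef_rot: [0.986, 0.031, 0.165, -0.004]
contact_force: [-0.3, 0.6, 0.2]
opening: 0.618
finger_force: 14.9
clock: 34.85
tool_pos: [0.6459, 0.0675, 0.1347]
eef_rot: [0.986, 0.032, 0.165, -0.004]
contact_force: [0.2, -0.4, 0.1]
opening: 0.625
finger_force: 14.9
clock: 35.02
tool_pos: [0.6464, 0.0675, 0.1326]
eef_rot: [0.986, 0.032, 0.165, -0.004]
contact_force: [0.1, 0.5, -0.6]
opening: 0.621
finger_force: 14.9
```

```bash
python3 -m inch '-0.2 0 0 0.002 0 0 0;-0.2 0 0 0.001 0 0 0;-0.2 0 0 0 0 0 0';python3 -m inch '-0.2 0 0 0.002 0 0 0;-0.2 0 0 0 0 0 0'; python3 -m inch '-0.2 0 0 0.0015 0 0 0;-0.2 0 0 0 0 0 0'
```

```text
clock: 35.27
tool_pos: [0.6473, 0.0674, 0.1295]
eef_rot: [0.986, 0.031, 0.164, -0.004]
contact_force: [-0.5, -0.1, -0.4]
opening: 0.619
finger_force: 14.9
clock: 35.43
tool_pos: [0.648, 0.0675, 0.128]
eef_rot: [0.986, 0.031, 0.165, -0.004]
contact_force: [-1.5, -0.3, 2.6]
opening: 0.621
finger_force: 15.1
clock: 35.6
tool_pos: [0.6483, 0.0675, 0.1277]
eef_rot: [0.986, 0.031, 0.165, -0.005]
contact_force: [-6.9, 0.8, 13.3]
opening: 0.622
finger_force: 15.8
```

```bash
python3 -m inch '-0.2 0 0 -0.002 0 0 0;0.3 0 0 0 0 0 0;0.4 0 0 0 0 0 0;0.5 0 0 0 0 0 0;0.6 0 0 0 0 0 0;0.6 0 0 0 0 0 0;0.6 0 0 -0.005 0 0 0;0.6 0 0 -0.01 0 0 0;0.6 0 0 -0.015 0 0 0;0.6 0 0 -0.02 0 0 0;0.6 0 0 -0.025 0 0 0;0.6 0 0 -0.025 0 0 0;0.6 0 0 -0.02 0 -0.1 0;0.6 0 0 -0.02 0 -0.1 0;0.6 0 0 -0.02 0 -0.1 0;0.6 0 0 0 0 -0.03 0;0.6 0 0 0 0 0 0'
python3 - <<'E'
from h import *
delta([.455,-.378,.25],down(TH))
tops(.125,.19,lambda x,y:(x>.55)&(x<.75)&(y>-.1)&(y<.35))
E
```

```text
clock: 37.02
tool_pos: [0.606, 0.0666, 0.2739]
eef_rot: [0.999, 0.034, 0.023, -0.002]
contact_force: [0.4, 0.6, 0.5]
opening: 0.798
finger_force: 0.0
at [0.606  0.0666 0.2739] shift(tool now) [-0.1816  0.4334  0.0144] shift(tool goal) [-0.1791  0.434   0.0239] turn(tool) [-0.0027 -0.0457  0.0039]
wrist [279. 164.] 3239 mid [0.647 0.069 0.14 ] size [0.056 0.052 0.029] col [157. 159. 154.]
wrist [168. 167.] 2948 mid [0.638 0.166 0.14 ] size [0.057 0.05  0.03 ] col [145. 147. 142.]
wrist [ 75. 166.] 2291 mid [0.637 0.268 0.14 ] size [0.056 0.052 0.03 ] col [136. 138. 133.]
wrist [390. 166.] 547 mid [ 0.653 -0.031  0.136] size [0.028 0.018 0.021] col [116. 118. 114.]
```

Three cups are seated. Now cup D.

```bash
python3 -m inch '0.7 -0.012 0.029 0 0 -0.045 0;0.8 -0.012 0.029 0.002 0 0 0;0.8 -0.012 0.029 0.002 0 0 0;0.8 -0.012 0.029 0.002 0 0 0;0.8 -0.012 0.029 0.002 0 0 0;0.8 -0.012 0.029 0.002 0 0 0;0.8 -0.012 0.029 0.002 0 0 0;0.8 -0.012 0.029 0.002 0 0 0;0.8 -0.012 0.029 0.002 0 0 0;0.8 -0.012 0.029 0.002 0 0 0;0.8 -0.012 0.029 0.002 0 0 0;0.8 -0.012 0.029 0.002 0 0 0;0.8 -0.012 0.029 0.002 0 0 0;0.8 -0.012 0.029 0 0 0 0;0.8 -0.011 0.028 0 0 0 0;0.8 0 0 0 0 0 0.12;0.8 0 0 0 0 0 0.12;0.8 0 0 0 0 0 0.12;0.8 0 0 0 0 0 0.12;0.8 0 0 0 0 0 0'
python3 - <<'E'
from h import *
tops(reg=lambda x,y:(y<-.15)&(y>-.55)&(x<.62));tops(.12,.15);delta([.455,-.378,.047],down(-.416));print(np.round(get_state()["q"],2))
E
```

```text
clock: 38.73
tool_pos: [0.4533, -0.3776, 0.2457]
eef_rot: [0.978, -0.207, -0.002, -0.002]
contact_force: [0.3, 0.6, -0.9]
opening: 0.905
finger_force: 0.0
wrist [278. 188.] 1915 mid [ 0.456 -0.379  0.066] size [0.048 0.049 0.011] col [171. 172. 168.]
wrist [ 78. 210.] 530 mid [ 0.529 -0.16   0.066] size [0.048 0.019 0.011] col [17.  63.5 27. ]
wrist [243. 289.] 1186 mid [ 0.365 -0.295  0.066] size [0.045 0.048 0.011] col [15. 95. 92.]
wrist [370.  77.] 1350 mid [ 0.522 -0.488  0.13 ] size [0.036 0.036 0.02 ] col [108. 107. 103.]
at [ 0.4536 -0.3778  0.2459] shift(tool now) [0.0023 0.0002 0.1989] shift(tool goal) [ 0.0013 -0.0004  0.1989] turn(tool) [-0.0027  0.005   0.0053]
[ 0.21  0.77  0.77  1.7  -0.64  0.95 -0.75]
```

```bash
python3 -m inch '0.8 0.002 0 0.012 0 0 0;0.8 0 0 0.0135 0 0 0;0.8 0 0 0.0135 0 0 0;0.8 0 0 0.0135 0 0 0;0.8 0 0 0.0135 0 0 0;0.8 0 0 0.0135 0 0 0;0.8 0 0 0.0135 0 0 0;0.8 0 0 0.0135 0 0 0;0.8 0 0 0.0135 0 0 0;0.8 0 0 0.0135 0 0 0;0.8 0 0 0.0135 0 0 0;0.8 0 0 0.0135 0 0 0;0.8 0 0 0.0135 0 0 0;0.8 0 0 0.0135 0 0 0;0.8 0 0 0.011 0 0 0;0.8 0 0 0 0 0 0;0.8 0 0 0 0 0 0' 15
python3 -m inch '0.1 0 0 0 0 0 0;0.1 0 0 0 0 0 0;0.1 0 0 0 0 0 0;-0.2 0 0 0 0 0 0;-0.2 0 0 0 0 0 0;-0.2 0 0 0 0 0 0;-0.2 0 0 0 0 0 0' 15
python3 -m inch '-0.2 0 0 -0.01 0 0 0;-0.2 0 0 -0.02 0 0 0;-0.2 0 0 -0.025 0 0 0;-0.2 0 0 -0.025 0 0 0;-0.2 0 0 -0.025 0 0 0;-0.2 0 0 -0.025 0 0 0;-0.2 0 0 -0.025 0 0 0;-0.2 0 0 -0.025 0 0 0;-0.2 0 0 -0.025 0 0 0;-0.2 0 0 0 0 0 -0.12;-0.2 0 0 0 0 0 -0.12;-0.2 0 0 0 0 0 -0.12;-0.2 0 0 0 0 0 -0.12;-0.2 0 0 0 0 0 0'
python3 -c "
from h import *
delta([.615,-.033,.25],down(TH))"
```

```text
clock: 40.25
tool_pos: [0.4553, -0.3786, 0.0472]
eef_rot: [0.979, -0.205, -0.002, -0.002]
contact_force: [-0.4, 0.4, 0.4]
opening: 0.903
finger_force: 0.0
clock: 40.83
tool_pos: [0.4559, -0.3789, 0.0483]
eef_rot: [0.979, -0.205, -0.001, -0.001]
contact_force: [1.2, 0.1, 3.9]
opening: 0.621
finger_force: 15.1
clock: 42.0
tool_pos: [0.4558, -0.3792, 0.2535]
eef_rot: [0.999, 0.035, -0.001, -0.002]
contact_force: [-0.2, -0.1, -0.0]
opening: 0.623
finger_force: 14.8
at [ 0.4558 -0.3792  0.2535] shift(tool now) [ 0.1828 -0.3344  0.0045] shift(tool goal) [ 0.181  -0.3354  0.0035] turn(tool) [-0.0042  0.0022  0.0051]
```

```bash
python3 -m inch '-0.2 0.0152 -0.028 0 0 0 0;-0.2 0.0152 -0.028 0 0 0 0;-0.2 0.0152 -0.028 0 0 0 0;-0.2 0.0152 -0.028 0 0 0 0;-0.2 0.0152 -0.028 0 0 0 0;-0.2 0.0152 -0.028 0 0 0 0;-0.2 0.0152 -0.028 0 0 0 0;-0.2 0.0152 -0.028 0 0 0 0;-0.2 0.0152 -0.028 0 0 0 0;-0.2 0.0152 -0.028 0 0 0 0;-0.2 0.0152 -0.028 0 0 0 0;-0.2 0.0152 -0.028 0 0 0 0;-0.2 0 0 0 0 0.114 0;-0.2 0 0 0 0 0.114 0;-0.2 0 0 0 0 0.114 0;-0.2 0 0 0 0 0 0;-0.2 0 0 0 0 0 0'
python3 -c "
from h import *
place(3,.022);s=get_state();delta(s['tool_pos'],down(TH,.34))"
```

```text
clock: 43.42
tool_pos: [0.6147, -0.0315, 0.2536]
eef_rot: [0.986, 0.031, 0.163, -0.01]
contact_force: [0.3, 0.4, 0.5]
opening: 0.616
finger_force: 14.8
tilt 0.329 q5,6 [-0.85  0.46] mouth [ 0.63  -0.03   0.208] tip [ 0.643 -0.033  0.145] seat shift [-0.0026  0.0041  0.1317]
at [ 0.6147 -0.0315  0.2536] shift(tool now) [0. 0. 0.] shift(tool goal) [0. 0. 0.] turn(tool) [-0.0085  0.0111 -0.0028]
```

```bash
python3 -m inch '-0.2 -0.003 0.002 0.01 -0.008 0 0;-0.2 -0.001 0.001 0.015 0 0 0;-0.2 0 0 0.015 0 0 0;-0.2 0 0 0.01 0 0 0;-0.2 0 0 0 0 0 0'
python3 -c "
from h import *
place(3,.022)"
```

```text
clock: 43.83
tool_pos: [0.631, -0.0336, 0.2034]
eef_rot: [0.986, 0.032, 0.164, -0.005]
contact_force: [0.0, 0.5, 0.2]
opening: 0.619
finger_force: 14.8
tilt 0.331 q5,6 [-0.92  0.34] mouth [ 0.647 -0.033  0.158] tip [ 0.643 -0.033  0.145] seat shift [-0.0017 -0.0001  0.079 ]
```

```bash
python3 -m inch '-0.2 -0.001 0 0.005 0 0 0;-0.2 -0.001 0 0.005 0 0 0;-0.2 0 0 0.01 0 0 0;-0.2 0 0 0.01 0 0 0;-0.2 0 0 0.01 0 0 0;-0.2 0 0 0.01 0 0 0;-0.2 0 0 0.01 0 0 0;-0.2 0 0 0.01 0 0 0;-0.2 0 0 0.005 0 0 0;-0.2 0 0 0 0 0 0'
python3 -c "
from h import *
place(3,.022)"
python3 -m inch '-0.2 0 0 0.002 0 0 0;-0.2 0 0 0 0 0 0';python3 -m inch '-0.2 0 0 0.002 0 0 0;-0.2 0 0 0 0 0 0'
```

```text
clock: 44.67
tool_pos: [0.6516, -0.0326, 0.1323]
eef_rot: [0.986, 0.032, 0.165, -0.004]
contact_force: [0.3, 0.2, 0.0]
opening: 0.623
finger_force: 14.8
tilt 0.332 q5,6 [-0.95  0.17] mouth [ 0.667 -0.032  0.087] tip [ 0.643 -0.033  0.145] seat shift [ 0.0018 -0.0004  0.0052]
clock: 44.83
tool_pos: [0.6523, -0.0327, 0.1316]
eef_rot: [0.986, 0.032, 0.166, -0.004]
contact_force: [0.3, -0.3, -0.0]
opening: 0.623
finger_force: 14.8
clock: 45.0
tool_pos: [0.6529, -0.0326, 0.1297]
eef_rot: [0.986, 0.032, 0.166, -0.004]
contact_force: [0.6, -0.0, 0.8]
opening: 0.622
finger_force: 14.8
```

```bash
python3 -m inch '-0.2 0 0 0.002 0 0 0;-0.2 0 0 0 0 0 0'; python3 -m inch '-0.2 0 0 0.0015 0 0 0;-0.2 0 0 0 0 0 0'; python3 -m inch '-0.2 0 0 0.0015 0 0 0;-0.2 0 0 0 0 0 0'
```

```text
clock: 45.17
tool_pos: [0.6536, -0.0325, 0.1281]
eef_rot: [0.986, 0.032, 0.166, -0.004]
contact_force: [-1.4, 0.3, 3.6]
opening: 0.623
finger_force: 15.1
clock: 45.33
tool_pos: [0.6542, -0.0326, 0.1279]
eef_rot: [0.986, 0.032, 0.166, -0.004]
contact_force: [-5.6, 0.5, 13.0]
opening: 0.622
finger_force: 15.8
clock: 45.5
tool_pos: [0.6547, -0.0329, 0.1273]
eef_rot: [0.985, 0.032, 0.167, -0.004]
contact_force: [-8.5, 0.2, 19.4]
opening: 0.623
finger_force: 16.3
```

```bash
python3 -m inch '-0.2 0 0 -0.003 0 0 0;0.3 0 0 0 0 0 0;0.4 0 0 0 0 0 0;0.5 0 0 0 0 0 0;0.6 0 0 0 0 0 0;0.6 0 0 0 0 0 0;0.6 0 0 -0.005 0 0 0;0.6 0 0 -0.01 0 0 0;0.6 0 0 -0.015 0 0 0;0.6 0 0 -0.02 0 0 0;0.6 0 0 -0.025 0 0 0;0.6 0 0 -0.025 0 0 0;0.6 0 0 -0.02 0 -0.1 0;0.6 0 0 -0.02 0 -0.1 0;0.6 0 0 -0.02 0 -0.1 0;0.6 0 0 0 0 -0.03 0;0.6 0 0 0 0 0 0'
python3 - <<'E'
from h import *
delta([.55,.396,.22],down(TH))
tops(.125,.19,lambda x,y:(x>.55)&(x<.75)&(y>-.1)&(y<.35))
E
```

```text
clock: 46.92
tool_pos: [0.6112, -0.0336, 0.2746]
eef_rot: [0.999, 0.035, 0.02, -0.001]
contact_force: [0.5, 0.1, -0.3]
opening: 0.796
finger_force: 0.0
at [ 0.6112 -0.0336  0.2746] shift(tool now) [-0.0333 -0.4328  0.0536] shift(tool goal) [-0.0336 -0.4327  0.0546] turn(tool) [-0.0009 -0.0406  0.0057]
wrist [167. 163.] 2958 mid [0.647 0.067 0.14 ] size [0.056 0.05  0.03 ] col [142. 144. 139.]
wrist [278. 164.] 3219 mid [ 0.652 -0.031  0.14 ] size [0.056 0.051 0.03 ] col [150. 151. 147.]
wrist [ 76. 169.] 2257 mid [0.639 0.165 0.14 ] size [0.058 0.049 0.03 ] col [128. 129. 126.]
wrist [ 13. 169.] 1241 mid [0.637 0.259 0.139] size [0.056 0.037 0.029] col [122. 124. 119.]
```

All four cups hang alike. On to the timer.

```bash
python3 -m inch '0.6 -0.0022 -0.0288 0 0 -0.04 0;0.6 -0.0022 -0.0288 0 0 0 0;0.6 -0.0022 -0.0288 0 0 0 0;0.6 -0.0022 -0.0288 0 0 0 0;0.6 -0.0022 -0.0288 0 0 0 0;0.6 -0.0022 -0.0288 0 0 0 0;0.6 -0.0022 -0.0288 0 0 0 0;0.6 -0.0022 -0.0288 0 0 0 0;0.6 -0.0022 -0.0288 0 0 0 0;0.6 -0.0022 -0.0288 0 0 0 0;0.6 -0.0022 -0.0288 0 0 0 0;0.6 -0.0022 -0.0288 0 0 0 0;0.6 -0.0022 -0.0288 0 0 0 0;0.6 -0.0022 -0.0288 0 0 0 0;0.6 -0.0022 -0.0288 0 0 0 0;0.6 0 0 0.025 0 0 0;0.6 0 0 0.025 0 0 0;0.6 0 0 0 0 0 0;0.6 0 0 0 0 0 0'
python3 - <<'E'
from h import *
p,d,K,V=grab("wrist","w9");np.savez("w9.npz",p=p,d=d,K=K,V=V)
s=get_state();print(np.round(s["q"],2))
h=cv2.cvtColor(p,cv2.COLOR_RGB2HSV);m=(((h[...,0]<8)|(h[...,0]>172))&(h[...,1]>120)).astype(np.uint8)
k,l,st,c=cv2.connectedComponentsWithStats(m)
for i in range(1,k):
    if st[i,4]>50:print(c[i],st[i],onz("wrist",K,V,c[i],.055).round(4))
# orthographic map of case top plane z=.044, 0.15 mm/px around the dial: right=-y, up=+x
c0=np.array([.551,.396]);N=560;g=(np.arange(N)-N/2)*.00016
X=c0[0]-g[:,None]+0*g[None];Y=c0[1]-g[None]+0*g[:,None]
ims=[]
for z in (.044,.060):
    uv=proj("wrist",K,V,np.c_[X.ravel(),Y.ravel(),0*X.ravel()+z]).astype(np.float32)
    ims.append(cv2.remap(p,uv[:,0].reshape(N,N),uv[:,1].reshape(N,N),cv2.INTER_CUBIC))
cv2.imwrite("pics/dial9.png",cv2.resize(np.hstack(ims)[:,:,::-1],(800,400)))
np.savez("ortho9.npz",a=ims[0],b=ims[1])
E
```

```text
clock: 48.55
tool_pos: [0.5457, 0.3935, 0.2228]
eef_rot: [0.999, 0.033, -0.003, -0.0]
contact_force: [-0.6, -0.1, 1.2]
opening: 0.797
finger_force: 0.0
[-1.04  0.9   0.75  1.45 -0.67  1.05 -1.65]
[216.04677774  29.59080923] [  122     0   201    68 10924] [[0.6996 0.4606 0.055 ]]
[270.45426357 185.01860465] [257 171  28  29 645] [[0.5542 0.4008 0.055 ]]
```

View pics/dial9.png

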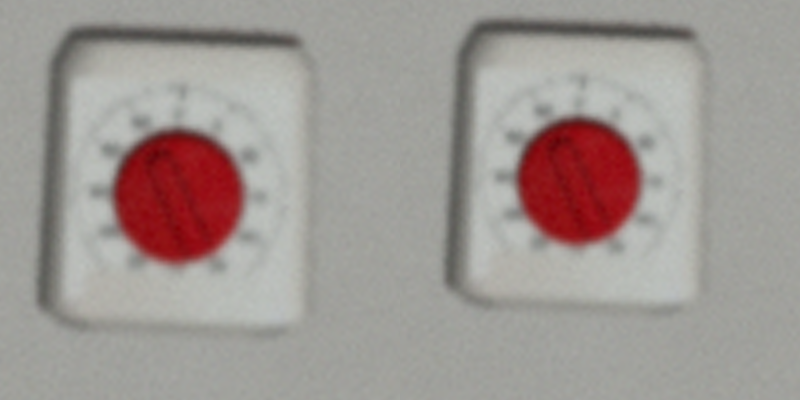

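In the rectified view, the dial centre is at (180,195) on the left half and the larger 0 mark is straight up (world +x) at (181,92). The bar runs from (560,140) to (603,222) on the right half, so its pointer end is at about 25.4 min. I'll turn the tool to that yaw plus a half turn, leaving joint 7 room for the winding, and re-measure from that side.

```bash
python3 -m inch '-0.4 0 0 0 0 0 -0.122;-0.4 0 0 0 0 0 -0.122;-0.4 0 0 0 0 0 -0.122;-0.4 0 0 0 0 0 -0.122;-0.4 0 0 0 0 0 -0.122;-0.4 0 0 0 0 0 -0.122;-0.4 0 0 0 0 0 -0.122;-0.4 0 0 0 0 0 -0.122;-0.4 0 0 0 0 0 -0.122;-0.4 0 0 0 0 0 -0.122;-0.4 0 0 0 0 0 -0.122;-0.4 0 0 0 0 0 -0.122;-0.4 0 0 0 0 0 -0.122;-0.4 0 0 0 0 0 -0.122;-0.4 0 0 0 0 0 -0.122' 
python3 -m inch '-0.4 0 0 0 0 0 -0.122;-0.4 0 0 0 0 0 -0.122;-0.4 0 0 0 0 0 -0.122;-0.4 0 0 0 0 0 -0.122;-0.4 0 0 0 0 0 -0.122;-0.4 0 0 0 0 0 -0.122;-0.4 0 0 0 0 0 -0.122;-0.4 0 0 0 0 0 -0.122;-0.4 0 0 0 0 0 -0.122;-0.4 0 0 0 0 0 -0.122;-0.4 0 0 0 0 0 -0.122;-0.4 0 0 0 0 0 -0.122;-0.4 0 0 0 0 0 -0.122;-0.4 0 0 0 0 0 -0.122;-0.4 0 0 0 0 0 0;-0.4 0 0 0 0 0 0'
cat >> h.py <<'E'
def dial(p,K,V,z=.0545):
    h=cv2.cvtColor(p,cv2.COLOR_RGB2HSV);m=(((h[...,0]<8)|(h[...,0]>172))&(h[...,1]>120)).astype(np.uint8)
    k,l,st,c=cv2.connectedComponentsWithStats(m)
    i=min((i for i in range(1,k) if st[i,4]>100),key=lambda i:np.linalg.norm(onz("wrist",K,V,c[i],.055)[0,:2]-[.552,.398]))
    cnt,_=cv2.findContours((l==i).astype(np.uint8),cv2.RETR_EXTERNAL,cv2.CHAIN_APPROX_NONE)
    C=onz("wrist",K,V,max(cnt,key=len)[:,0],z)[:,:2].astype(np.float32);(cx,cy),r=cv2.minEnclosingCircle(C);print("dial centre",round(cx,4),round(cy,4),"r",round(r,4),"centroid",onz("wrist",K,V,c[i],.055)[0].round(4))
    # bar: dark outline inside the disc, rectified at z=.06
    N=401;g=(np.arange(N)-200)*.0001
    X,Y=cx-g[:,None]+0*g[None],cy-g[None]+0*g[:,None]
    uv=proj("wrist",K,V,np.c_[X.ravel(),Y.ravel(),0*X.ravel()+.059]).astype(np.float32)
    o=cv2.remap(p,uv[:,0].reshape(N,N),uv[:,1].reshape(N,N),cv2.INTER_CUBIC)[...,0].astype(float)
    rr=np.hypot(X-cx,Y-cy);w=np.clip(cv2.GaussianBlur(o,(0,0),25)-cv2.GaussianBlur(o,(0,0),4),0,None)*(rr<.0115);w[w<.4*w.max()]=0
    dx,dy=(X-cx),(Y-cy);mx,my=(w*dx).sum()/w.sum(),(w*dy).sum()/w.sum();dx,dy=dx-mx,dy-my
    a=.5*np.arctan2(2*(w*dx*dy).sum(),(w*(dx*dx-dy*dy)).sum());print("bar yaw mod pi",round(a,3),"bar mid",round(cx+mx,4),round(cy+my,4))
    return o
E
python3 - <<'E'
from h import *
D=np.load("w9.npz");dial(D["p"],D["K"],D["V"])
p,d,K,V=grab("wrist","w10");np.savez("w10.npz",p=p,d=d,K=K,V=V);dial(p,K,V)
s=get_state();print(np.round(s["q"],2));delta([.553,.399,.0665],down(np.pi+.46))
E
```

```text
clock: 49.85
tool_pos: [0.5486, 0.3937, 0.2263]
eef_rot: [0.581, 0.814, 0.002, -0.001]
contact_force: [0.3, -0.1, 0.5]
opening: 0.299
finger_force: 0.0
clock: 51.18
tool_pos: [0.5484, 0.3937, 0.2253]
eef_rot: [-0.227, 0.974, 0.001, 0.0]
contact_force: [-0.4, 0.9, -0.3]
opening: 0.299
finger_force: 0.0
dial centre 0.5539 0.4009 r 0.014 centroid [0.5542 0.4008 0.055 ]
bar yaw mod pi 0.406 bar mid 0.5532 0.4009
dial centre 0.5511 0.4 r 0.0141 centroid [0.5508 0.3999 0.055 ]
bar yaw mod pi 0.443 bar mid 0.552 0.4023
[-0.57  0.79 -0.24  1.42  0.21  0.95  1.17]
at [0.5481 0.3939 0.225 ] shift(tool now) [-0.0066  0.002   0.1586] shift(tool goal) [-0.0066  0.0024  0.1585] turn(tool) [ 0.0025  0.0005 -0.0012]
```

```bash
python3 -m inch '-0.4 -0.003 0.002 0.01 0 0 0;-0.4 -0.004 0.002 0.012 0 0 0;-0.4 0 0 0.012 0 0 0;-0.4 0 0 0.012 0 0 0;-0.4 0 0 0.012 0 0 0;-0.4 0 0 0.012 0 0 0;-0.4 0 0 0.012 0 0 0;-0.4 0 0 0.012 0 0 0;-0.4 0 0 0.012 0 0 0;-0.4 0 0 0.012 0 0 0;-0.4 0 0 0.012 0 0 0;-0.4 0 0 0.012 0 0 0;-0.4 0 0 0.01 0 0 0;-0.4 0 0 0 0 0 0;-0.4 0 0 0 0 0 0'
python3 - <<'E'
from h import *
p,d,K,V=grab("wrist");dial(p,K,V);delta([.5525,.4004,.0665],down(np.pi+.44))
E
```

```text
clock: 52.48
tool_pos: [0.5509, 0.4016, 0.0712]
eef_rot: [-0.23, 0.973, 0.001, -0.001]
contact_force: [0.1, -0.3, 0.7]
opening: 0.299
finger_force: 0.0
dial centre 0.5507 0.3997 r 0.0154 centroid [0.5495 0.3994 0.055 ]
bar yaw mod pi 0.483 bar mid 0.5489 0.4007
at [0.5514 0.4019 0.072 ] shift(tool now) [-0.0003 -0.0019  0.0055] shift(tool goal) [-0.0004 -0.0019  0.0055] turn(tool) [ 0.0033 -0.001   0.0238]
```

```bash
python3 -m inch '-0.4 0 -0.0015 0.0025 0 0 0;-0.4 0 0 0.0028 0 0 0;-0.4 0 0 0 0 0 0;-0.8 0 0 0 0 0 0;-1 0 0 0 0 0 0;-1 0 0 0 0 0 0;-1 0 0 0 0 0 0;-1 0 0 0 0 0 0;-1 0 0 0 0 0 0' 6
```

```text
clock: 53.28
tool_pos: [0.5521, 0.4003, 0.0668]
eef_rot: [-0.23, 0.973, 0.001, -0.001]
contact_force: [0.4, -2.7, 0.5]
opening: 0.07
finger_force: 6.0
```

The bar is gripped (6.2 mm). I'll wind clockwise by 1.85 rad, easing the side force first, and meanwhile work out the scale's phase from the tick ring.

```bash
python3 -m inch '-1 0 -0.001 0 0 0 0;-1 0 0 0 0 0 0.1;-1 0 0 0 0 0 0.1;-1 0 0 0 0 0 0.1;-1 0 0 0 0 0 0.1;-1 0 0 0 0 0 0.1;-1 0 0 0 0 0 0.1;-1 0 0 0 0 0 0.1;-1 0 0 0 0 0 0.1;-1 0 0 0 0 0 0.1;-1 0 0 0 0 0 0'
python3 -m inch '-1 0 0 0 0 0 0.1;-1 0 0 0 0 0 0.1;-1 0 0 0 0 0 0.1;-1 0 0 0 0 0 0.1;-1 0 0 0 0 0 0.1;-1 0 0 0 0 0 0.1;-1 0 0 0 0 0 0.1;-1 0 0 0 0 0 0.1;-1 0 0 0 0 0 0.1;-1 0 0 0 0 0 0.05;-1 0 0 0 0 0 0'
python3 - <<'E'
from h import *
for f in ("w9","w10"):
    D=np.load(f+".npz");K,V=D["K"],D["V"];g=cv2.cvtColor(D["p"],cv2.COLOR_RGB2GRAY)
    c=[.5539,.4009] if f=="w9" else [.5511,.4000]
    for r0 in (.0175,.019,.0205,.022,.0235,.025):
        a=np.arange(0,2*np.pi,.005);uv=proj("wrist",K,V,np.c_[c[0]+r0*np.cos(a),c[1]+r0*np.sin(a),0*a+.044]).astype(np.float32)
        v=cv2.remap(g,uv[:,0],uv[:,1],cv2.INTER_CUBIC).ravel().astype(float)
        v=255-v;F=(v*np.exp(-12j*a)).sum();G=abs((v*np.exp(-9j*a)).sum())
        print(f,r0,"phase12",round(-np.angle(F)/12*-1,3) if 0 else round(np.angle(np.conj(F))/12,3),"amp",int(abs(F)),int(G))
E
```

```text
clock: 54.2
tool_pos: [0.5521, 0.3998, 0.0668]
eef_rot: [0.217, 0.976, 0.001, -0.001]
contact_force: [-0.0, -0.1, 2.3]
opening: 0.068
finger_force: 6.0
clock: 55.12
tool_pos: [0.5518, 0.3995, 0.0667]
eef_rot: [0.638, 0.77, -0.001, -0.002]
contact_force: [-2.3, -1.4, 4.1]
opening: 0.068
finger_force: 6.0
w9 0.0175 phase12 -0.016 amp 7890 1376
w9 0.019 phase12 -0.025 amp 7271 46
w9 0.0205 phase12 -0.031 amp 4728 1780
w9 0.022 phase12 -0.04 amp 2509 1603
w9 0.0235 phase12 -0.044 amp 569 990
w9 0.025 phase12 -0.147 amp 217 617
w10 0.0175 phase12 -0.03 amp 9617 870
w10 0.019 phase12 -0.035 amp 7922 1053
w10 0.0205 phase12 -0.034 amp 4202 871
w10 0.022 phase12 -0.032 amp 2175 260
w10 0.0235 phase12 -0.038 amp 1454 699
w10 0.025 phase12 -0.002 amp 708 1219
```

The scale's zero is at yaw −0.030 and the dial is now at 1.787 (42.9 min), so I'll turn back 1.354 rad.

```bash
python3 -m inch '-1 0 0 0 0 0 -0.1;-1 0 0 0 0 0 -0.1;-1 0 0 0 0 0 -0.1;-1 0 0 0 0 0 -0.1;-1 0 0 0 0 0 -0.1;-1 0 0 0 0 0 -0.1;-1 0 0 0 0 0 -0.1;-1 0 0 0 0 0 -0.1;-1 0 0 0 0 0 -0.1;-1 0 0 0 0 0 -0.1;-1 0 0 0 0 0 -0.1;-1 0 0 0 0 0 -0.1;-1 0 0 0 0 0 -0.1;-1 0 0 0 0 0 -0.05;-1 0 0 0 0 0 0;-1 0 0 0 0 0 0'
python3 - <<'E'
from h import *
R=Ro.from_quat(get_state()["eef_rot"]).as_matrix();print("yaw",np.arctan2(R[1,0],R[0,0])%(2*np.pi),"want 3.112")
E
```

```text
clock: 56.45
tool_pos: [0.5522, 0.3999, 0.0667]
eef_rot: [0.018, 1.0, 0.002, -0.002]
contact_force: [-1.0, -0.5, 3.1]
opening: 0.069
finger_force: 6.0
yaw 3.106072024234673 want 3.112
```

```bash
python3 -m inch '-0.7 0 0 0 0 0 0;-0.5 0 0 0 0 0 0;-0.4 0 0 0 0 0 0;-0.4 0 0 -0.005 0 0 0;-0.4 0 0 -0.02 0 0 0;-0.4 0 0 -0.03 0 0 0;-0.4 0 0 -0.03 0 0 0;-0.4 0 0 -0.03 0 0 0;-0.4 0 0 -0.03 0 0 0;-0.4 0 0 -0.02 0 0 0;-0.4 0 0 0 0 0 0;-0.4 0 0 0 0 0 0'
python3 - <<'E'
from h import *
p,d,K,V=grab("wrist","w11");o=dial(p,K,V)
# pegs/cups and tray from scene + side depth
for n in ("scene","side"):
    p,d,K,V=grab(n,"end_"+n);P=cloud(n,K,V,d);x,y,z=np.moveaxis(P,2,0)
    c,s=np.cos(TH),np.sin(TH);X=c*(x-RK[0])+s*(y-RK[1]);Y=-s*(x-RK[0])+c*(y-RK[1])
    m=(z>.012)&(z<.024)&(X<-.07)&(X>-.125)&(abs(Y)<.19)
    h=(z>.024)&(z<.04)&(X<-.12)&(X>-.26)&(abs(Y)<.1)
    print(n,"front rim",[np.round(np.percentile(v[m],[2,50,98]),4).tolist() for v in (X,Y)],m.sum(),"handle",[np.round(np.percentile(v[h],[2,50,98]),4).tolist() for v in (X,Y)] if h.any() else 0,h.sum())
tops(.12,.18,lambda x,y:(x>.55)&(x<.75)&(y>-.1)&(y<.35),("scene","side"),15)
tops(.11,.15,lambda x,y:(x>.45)&(x<.6)&(y<-.4)&(y>-.55),("scene","side"),10)
E
```

```text
clock: 57.45
tool_pos: [0.5532, 0.3995, 0.233]
eef_rot: [0.018, 1.0, 0.002, -0.0]
contact_force: [0.6, -1.2, -0.6]
opening: 0.301
finger_force: 0.0
dial centre 0.5509 0.4007 r 0.014 centroid [0.5506 0.4009 0.055 ]
bar yaw mod pi -0.022 bar mid 0.5523 0.4031
scene front rim [[-0.1223, -0.1049, -0.0744], [-0.1751, -0.0248, 0.1627]] 163 handle [[-0.1585, -0.151, -0.1273], [-0.0606, -0.0072, 0.049]] 112
side front rim [[-0.1197, -0.1051, -0.0762], [-0.1713, 0.0359, 0.1671]] 385 handle [[-0.1579, -0.1521, -0.1224], [-0.0545, 0.0117, 0.0549]] 198
scene [236. 153.] 176 mid [0.632 0.263 0.139] size [0.052 0.055 0.037] col [157.5 153.  148. ]
scene [254. 167.] 186 mid [0.632 0.163 0.138] size [0.052 0.055 0.035] col [154. 150. 145.]
scene [274. 180.] 193 mid [0.641 0.063 0.137] size [0.054 0.053 0.034] col [155. 151. 146.]
scene [295. 195.] 208 mid [ 0.646 -0.036  0.139] size [0.056 0.052 0.038] col [155.  152.  146.5]
side [243. 199.] 273 mid [ 0.645 -0.031  0.138] size [0.051 0.054 0.036] col [117. 119. 116.]
side [224. 214.] 317 mid [0.641 0.07  0.138] size [0.051 0.052 0.036] col [115. 117. 115.]
side [203. 230.] 378 mid [0.632 0.168 0.139] size [0.05  0.053 0.037] col [117.  118.5 116. ]
side [178. 250.] 384 mid [0.625 0.27  0.139] size [0.045 0.05  0.037] col [123.  125.5 122. ]
scene [374. 310.] 176 mid [ 0.517 -0.492  0.126] size [0.041 0.041 0.031] col [148. 143. 137.]
side [342. 164.] 82 mid [ 0.516 -0.48   0.126] size [0.04  0.032 0.031] col [115.5 116.5 112.5]
```

The dial sits at 30 min within about 0.01 rad, all cups hang, and the mill stands. I'll check the tray's depth precisely from above.

```bash
python3 -m inch '0 0 0 -0.03 0 0 0;0 0 0 -0.03 0 0 0;0 0 -0.029 0 0 0 0;0 0 -0.029 0 0 0 0;0 0 -0.029 0 0 0 0;0 0 -0.029 0 0 0 0;0 0 -0.029 0 0 0 0;0 0 -0.029 0 0 0 0;0 0 -0.029 0 0 0 0;0 0 -0.029 0 0 0 0;0 0 -0.029 0 0 0 0;0 0 -0.029 0 0 0 0;0 0 0 0 0 0 0;0 0 0 0 0 0 0'
python3 - <<'E'
from h import *
c,s=np.cos(TH),np.sin(TH)
def ana(p,d,K,V,lab):
    P=cloud("wrist",K,V,d);x,y,z=np.moveaxis(P,2,0);X=c*(x-RK[0])+s*(y-RK[1]);Y=-s*(x-RK[0])+c*(y-RK[1])
    for y0 in (-.14,-.08,0,.08,.14):
        m=(abs(Y-y0)<.02)&(X<-.08)&(X>-.13)&(z>.0125)&(z<.024)
        if m.sum()>5:print(lab,"rim y0",y0,np.round(np.percentile(X[m],[5,50,95]),4),m.sum())
    m=(abs(Y)<.07)&(z>.027)&(z<.045)&(X<-.13)&(X>-.2)
    if m.sum()>5:
        print(lab,"handle X",np.round(np.percentile(X[m],[5,50,95]),4),"Y",np.round(np.percentile(Y[m],[1,99]),4))
    m=(z<.02)&(z>.006)&(abs(abs(Y)-.2)<.02)&(X<-.08)&(X>-.13)
    for sg in (-1,1):
        q=m&(Y*sg>0)
        if q.sum()>5:print(lab,"runner end X",np.round(np.percentile(X[q],[1,50]),4),"Y",np.round(np.median(Y[q]),4),q.sum())
    m=(z<.022)&(z>.008)&(abs(Y)<.19)&(X<-.095)&(X>-.13)
    if m.any():print(lab,"rim Y extent",np.round(np.percentile(Y[m],[.5,99.5]),4))
D=np.load("w4.npz");ana(D["p"],D["d"],D["K"],D["V"],"after push")
g=grab("wrist","w12");ana(*g,"now");print(get_state()["tool_pos"])
E
```

```text
clock: 58.97
tool_pos: [0.5424, 0.1071, 0.2907]
eef_rot: [0.02, 1.0, 0.001, -0.002]
contact_force: [-0.4, 1.0, 0.5]
opening: 0.5
finger_force: 0.0
after push rim y0 -0.14 [-0.1027 -0.1012 -0.0994] 94
after push rim y0 -0.08 [-0.1144 -0.1015 -0.0995] 120
after push rim y0 0 [-0.1028 -0.1015 -0.1003] 82
after push rim y0 0.08 [-0.1029 -0.1009 -0.0994] 96
after push rim y0 0.14 [-0.1036 -0.1013 -0.0994] 110
after push handle X [-0.1539 -0.1462 -0.1342] Y [-0.0569  0.0534]
after push runner end X [-0.1116 -0.1005] Y -0.1974 217
after push runner end X [-0.1122 -0.101 ] Y 0.1992 218
after push rim Y extent [-0.1701  0.1658]
now rim y0 -0.14 [-0.1039 -0.1024 -0.1002] 94
now rim y0 -0.08 [-0.1131 -0.1028 -0.1004] 118
now rim y0 0 [-0.1039 -0.1026 -0.1004] 107
now rim y0 0.08 [-0.1031 -0.1016 -0.0993] 107
now rim y0 0.14 [-0.1038 -0.1022 -0.1001] 94
now handle X [-0.1536 -0.1478 -0.135 ] Y [-0.0578  0.0526]
now runner end X [-0.1127 -0.1024] Y -0.1981 178
now runner end X [-0.1124 -0.1028] Y 0.1992 173
now rim Y extent [-0.1706  0.1661]
[0.54239756 0.10925774 0.29078468]
```

The tray has not moved since the push: front rim at −0.102, straight and centred within 2 mm. Handing in.

```bash
python3 -c "
from plant import r
print(r.finish_job())"
```

```text
the job is handed in; nothing more can be done
None
```

The job is handed in: the tray is home against its stop, all four clear cups hang seated on their own pegs, the timer was wound to about 43 minutes and turned back to 30, and the pepper mill still stands.

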